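# Clamp a plug-in module under a tab-lock dial

### The job

On the radio bench, pinch the two red tabs of the clamp dial, turn it so its yellow arm swings off the empty bay, and let it click in open. Then take the blue module out of its black holder, lay it flat, white face up, on the bare bench and let go; take it again by its long sides and press it flush into the bay with its round lobe in the socket. Last, pinch the tabs again and turn the dial back until it locks with its arm over the module; leave the can, metal box and screwdriver where they are.

Things in the scene. Friction and masses are not known exactly. Their poses are not given: they have to be found in the camera images.
- deck: Fixed deck: grey plate 158 x 104 mm, 14 mm high, its origin on the bench under the bay's centre, z up. The clamp dial's axis stands at x = -68 mm, y = 0, on a round grey pedestal of 31 mm radius that rises to 27 mm above the bench, with a steel notched ring up to 32 mm.
- bay (a point): Centre of the floor of the empty bay: a pocket in the deck 62.5 mm (along x) x 48.5 mm (along y), 10 mm deep, its floor 4 mm above the bench. z is up. The module seats here with its x, y and z axes parallel to these (1.25 mm play per side), its centre then 14 mm above this point.
- socket (a point): Mouth of the socket for the module's lobe, at deck height (14 mm above the bench): a rectangular opening in the bay's -y side, 18.4 mm wide, centred at x = +14 mm of the bay and reaching to y = -36.5 mm. This point lies at x = 14, y = -26 mm.
- dial_grip (a point): On the clamp dial's axis, 55 mm above the bench, mid-height of the red tabs. z up; the axes turn with the dial: the yellow arm points along +x, the two red tabs stand at +y and -y. Black drum 34 mm in diameter, top 68 mm above the bench. The arm is 14 mm wide, 5 mm thick, its underside 34 mm above the bench, and reaches 52 mm from the axis.
- dial (a joint): Angle of the clamp dial, rad, growing counter-clockwise seen from above. Notches, about 0.06 rad of play either way: 0 = locked, arm over the bay (the start); 1.2 = open, arm clear of the bay. End stops 0.03 rad beyond each. Over a flush module the arm passes with 2 mm to spare; a module that is not flush blocks it. The dial turns easily once both tabs are in.
- tab_a (a joint): Travel of the red tab on the dial's +y side, m: 0 = out, 0.006 = fully in. Flat-faced block 14 mm wide, 42 to 68 mm above the bench; 52 mm over both tabs when out, 40 mm when fully in. The dial is locked until both are at least 5 mm in, about 7 N each; squeezed to their stops with 20 to 40 N they also carry the turn. Released, each springs out into a notch.
- tab_b (a joint): The same for the red tab on the dial's -y side.
- module_center (a point): Centre of the blue module, a block 60 mm (its x) x 46 mm (y) x 28 mm (z), 80 to 160 g, white panel with brass dots on its +z face. It starts standing on its +y side in the holder (y axis down, face away from the robot), foot 4 mm above the bench, both ends (60 mm apart) free to grip. Tilted 40 degrees or more towards its back and let go with its edge on the bench, it falls flat, face up.
- lobe (a point): Centre of the module's round lobe, at x = +14, y = -26, z = -9.5 mm from the module's centre: an upright cylinder, 8 mm radius, 9 mm high, that juts 11 mm out of the module's -y side at its foot, below the height at which the long sides can be gripped. On top of the module at the start.
- holder: Fixed black holder for the module: a slot 35 mm wide along its x axis, 40 mm long, between two walls 8 mm thick and up to 18 mm above the bench; floor 4 mm thick. Origin under its centre.
- can: Bystander: plain metal can, 66 mm diameter, 115 mm high, origin at the centre of its foot.
- castbox: Bystander: cast metal box 55 x 75 x 32 mm with a short brass connector, origin at the centre of its foot.
- driver: Bystander: screwdriver lying on the bench, about 200 mm long along its x axis, handle to its -x.
Mind the look-alikes: they are no part of the job. There is more than one size of the part that bears module_center; the job needs the largest. There is more than one size of the deck; the one meant has the size given above.

How it is judged:
By the outcome, as a careful person would: the job done as asked, in the order asked, and still so for the second after the job is handed in, with the robot touching nothing.
It also fails if it takes over 67 s, if anything falls off the work surface, if the arm or the gripper's body presses on something with over 40 N, if the wrist force passes 120 N, or if a joint passes its speed limit or range.

### The arm

A 6-joint arm with a two-finger parallel gripper is mounted at the origin on the work surface. World frame = base frame: x ahead of the robot, y to its left, z up, the work surface at z = 0. Lengths are in mm, angles in rad, forces in N, time in s.
With the tool pointing down it reaches from about 325 to 900 mm from the base axis. Payload 6.1 kg.
Tool frame: the origin (TCP) lies midway between the tips of the shut fingers; the grasp point (between the pads) lies 19 mm behind it; x points along the fingers, y is the direction in which the jaws open and shut, and the axes are right-handed (so a half turn about x gives the same grasp; the last joint's range is limited). The gripper opens to 85 mm and grips with 20 to 120 N. Pads are 22 mm wide; open, the fingers measure 114 mm over their backs; the gripper's body (76 mm by 85 mm) begins 54 mm behind the grasp point. The pads swing forward as they close: fully open they stand 13 mm farther back than shut.
Start: joints at [1.139, 0.22, 1.526, -0, 1.395, -0.126], TCP at [188.158, 595.997, 231.3] pointing down, gripper open.
Joint ranges: [-2.98, 2.98], [-0.91, 2.08], [0.09, 2.57], [-1.24, 4.39], [0.2, 2.65], [-2.68, 2.68]. Speed limits (rad/s): [2.57, 2.57, 3.01, 3.14, 3.14, 3.14].

### API

Orientations are given as a unit quaternion [x, y, z, w].
In Python, from bench import ctrl gives the robot as it stands.
- The arm moves only by the tool jog_arm, never from a script. Its arguments are lists of equal length, an entry for each row: "rotation": the turn, a rotation vector about the tool's x, y, z in units of 6 degrees (1.0 is 6 degrees), a list of three; "slide": the shift along the tool's x, y, z in units of 40 mm (1.0 is 40 mm), a list of three; "fingers": the gripper command: -1 is fully open, 1 is shut, values between are in proportion. In form: {"rotation": [[ax, ay, az], ...], "slide": [[x, y, z], ...], "fingers": [fingers, ...]}. A call has 1 to 5 rows; each row is the pose to reach, as a shift and turn from the pose commanded when the call began, along the tool's axes at that moment; what a row does not reach only later rows make up. A row lasts 1/12 s, in which the tool goes at most 41.7 mm and 7.16 degrees, less where a joint would pass 70% of its speed; a pose out of reach is approached as far as the arm can. A call with a gripper value outside its range is refused whole. The fingers move at their own pace and stop on an object; "grip_force" is the grip in N (left out, the last holds). Time passes only in rows, so rows that repeat a pose let the fingers close. It gives the time, the measured TCP pose, the force and the opening at its end, in the units of the state.
- ctrl.read_state(): the state, without advancing time (a new reading comes with each control period).
- ctrl.capture(name): name is "scene" or "top" or "wrist"; returns the picture (480x640x3 uint8, red, green, blue); there is no depth.
- ctrl.camera_params(name): a dict with "intrinsics" (3x3 intrinsics, pixels), "k1" (the pictures are not rectified: a ray, as slopes to the right and down, at radius r is drawn at 1 + k1 r^2 times it, then the intrinsics apply), "extrinsics" (4x4, takes a point from camera to world coordinates). Camera axes: x right, y down, z forward; pixel columns grow to the right and rows downward; lengths in mm; the calibration is good to about 2 mm. A picture is of the moment at which its call begins: read the wrist's pose just before it. camera_params takes no time and is no camera call; for the wrist camera it gives the pose at the moment of the call.
- ctrl.close_job(): hands the job in, once; it reports no verdict.
The state is a dict: "clock": time; "q": joint angles; "qvel": joint speeds; "effort": joint torques, N m; "tcp_pos": TCP position; "eef_rot": TCP orientation; "force": force on the tool from outside, world axes, zero at the start; "wrist_torque": the same for the moment, N m; "gripper_width": finger opening in mm.
Only numpy, scipy, OpenCV 4.12 (cv2) and the standard library are available. Lean on these libraries where they do the work, as an engineer would, in place of code of your own. Each camera call takes 0.05 s, during which the arm holds its last target.

## Working session

There is one attempt and no reset: what is moved stays moved. The work goes in short steps, Python scripts to look and compute and a tool call to move; the robot and the scene stay as the last step left them, time stands still between calls to the robot, and variables do not carry over. Pictures are saved under pics/ and viewed, and the job is handed in when it is done.

Besides the shell and the picture viewer there is one more tool, called after "Request:" as a command line: name --argument value ..., lists and objects as JSON in quotes. jog_arm: Moves the arm, as the interface text tells. Its arguments: {"type":"object","properties":{"rotation":{"type":"array","items":{"type":"array","items":{"type":"number"}}},"slide":{"type":"array","items":{"type":"array","items":{"type":"number"}}},"fingers":{"type":"array","items":{"type":"number"}},"grip_force":{"type":"number"}},"required":["rotation","slide","fingers"]}

```bash
ls; mkdir -p pics; python3 - <<'E'
from bench import ctrl
import cv2
for n in ["scene","top","wrist"]:
    p=ctrl.camera_params(n); print(n,p)
    im=ctrl.capture(n); cv2.imwrite(f"pics/{n}0.png",im[:,:,::-1])
print(ctrl.read_state())
E
```

```text
pics
scene {'intrinsics': array([[508.8557612 ,   0.        , 322.844239  ],
       [  0.        , 508.8557612 , 238.22760772],
       [  0.        ,   0.        ,   1.        ]]), 'k1': -0.04526355902367397, 'extrinsics': array([[ 2.33414857e-01,  6.96059406e-01, -6.78983659e-01,
         1.19192777e+03],
       [ 9.72210619e-01, -1.54131077e-01,  1.76210450e-01,
        -1.52824713e+02],
       [ 1.80004586e-02, -7.01245260e-01, -7.12692829e-01,
         7.37697354e+02],
       [ 0.00000000e+00,  0.00000000e+00,  0.00000000e+00,
         1.00000000e+00]])}
top {'intrinsics': array([[470.78865004,   0.        , 322.29175429],
       [  0.        , 470.78865004, 236.03460167],
       [  0.        ,   0.        ,   1.        ]]), 'k1': 0.018750432930065276, 'extrinsics': array([[ 5.68820746e-04, -9.85249214e-01,  1.71124701e-01,
         3.87286371e+02],
       [-9.99983381e-01, -1.54218192e-03, -5.55514329e-03,
         1.29531247e+01],
       [ 5.73710597e-03, -1.71118697e-01, -9.85233717e-01,
         9.93824655e+02],
       [ 0.00000000e+00,  0.00000000e+00,  0.00000000e+00,
     
[... 541 characters left out ...]
00000000e+00,
         1.00000000e+00]])}
{'clock': 0.15, 'q': array([ 1.13890463e+00,  2.21044608e-01,  1.52733025e+00, -5.20157325e-06,
        1.39473039e+00, -1.26087486e-01]), 'qvel': array([ 0.00057008, -0.00332927, -0.00376132, -0.00088239, -0.00047274,
        0.00182755]), 'effort': array([ 8.17363798e-05, -4.97492695e+01, -3.89900959e+01, -1.48486001e-04,
        7.39069423e-03,  4.83276744e-05]), 'tcp_pos': array([187.96387623, 595.57743286, 230.46034823]), 'eef_rot': array([ 0.10718237,  0.69900251, -0.10821158,  0.69871145]), 'force': array([-0.11208441,  0.18008341, -0.74862308]), 'wrist_torque': array([ 0.00808793, -0.00997302,  0.01326822]), 'gripper_width': 85.3123947323097}
```

View pics/scene0.png

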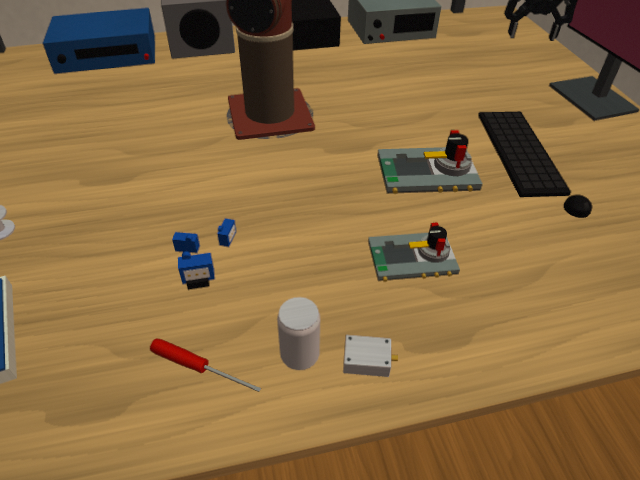

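View pics/top0.png

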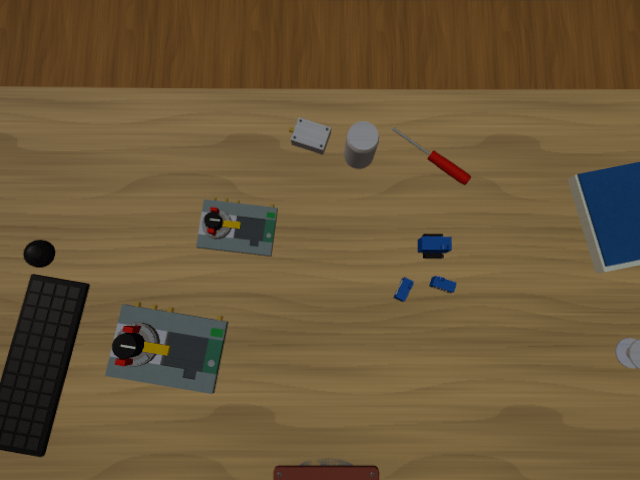

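View pics/wrist0.png

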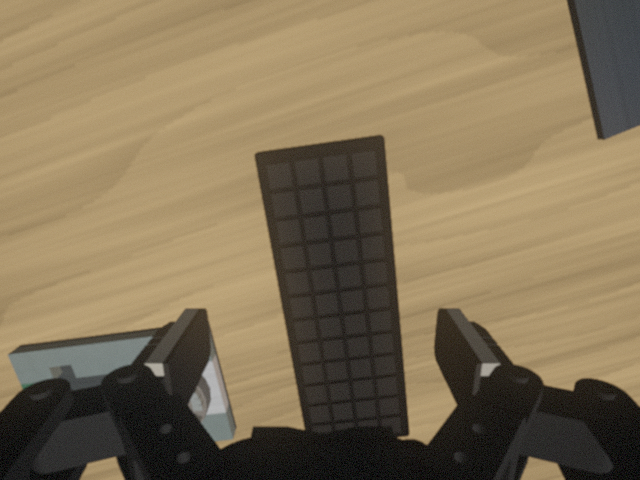

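```bash
cat > h.py <<'E'
import numpy as np, cv2
from bench import ctrl
def ray(n,uv,p=None):
    p=p or ctrl.camera_params(n)
    K=p["intrinsics"];k1=p["k1"]
    d=np.array([(uv[0]-K[0,2])/K[0,0],(uv[1]-K[1,2])/K[1,1]])
    s=d.copy()
    for _ in range(20): s=d/(1+k1*(s@s))
    E=p["extrinsics"]; r=E[:3,:3]@np.array([s[0],s[1],1]); return E[:3,3],r/np.linalg.norm(r)
def onz(n,uv,z,p=None):
    o,r=ray(n,uv,p); return o+r*(z-o[2])/r[2]
def proj(n,P,p=None):
    p=p or ctrl.camera_params(n); E=p["extrinsics"];c=E[:3,:3].T@(np.asarray(P,float)-E[:3,3])
    s=c[:2]/c[2]; s=s*(1+p["k1"]*(s@s)); K=p["intrinsics"]
    return np.array([K[0,0]*s[0]+K[0,2],K[1,1]*s[1]+K[1,2]])
def tri(a,ua,b,ub,pa=None,pb=None):
    o1,r1=ray(a,ua,pa);o2,r2=ray(b,ub,pb)
    A=np.stack([r1,-r2],1);t=np.linalg.lstsq(A,o2-o1,rcond=None)[0]
    P1=o1+r1*t[0];P2=o2+r2*t[1]; return (P1+P2)/2,np.linalg.norm(P1-P2)
def crop(src,dst,x0,y0,x1,y1,s):
    im=cv2.imread(src)[y0:y1,x0:x1]; im=cv2.resize(im,None,fx=s,fy=s,interpolation=cv2.INTER_CUBIC)
    im=cv2.convertScaleAbs(im,alpha=1.5,beta=10)
    for u in range((x0//10+1)*10,x1,10):
        cv2.line(im,((u-x0)*s,0),((u-x0)*s,6),(255,255,255),1); cv2.putText(im,str(u),((u-x0)*s-10,18),0,.35,(255,255,255),1)
    for v in range((y0//10+1)*10,y1,10):
        cv2.line(im,(0,(v-y0)*s),(6,(v-y0)*s),(255,255,255),1); cv2.putText(im,str(v),(8,(v-y0)*s+4),0,.35,(255,255,255),1)
    cv2.imwrite(dst,im)
E
python3 - <<'E'
from h import *
crop("pics/top0.png","pics/t_deck.png",185,185,290,265,7)
crop("pics/top0.png","pics/t_mod.png",380,215,480,305,6)
crop("pics/scene0.png","pics/s_deck.png",360,215,470,285,7)
crop("pics/scene0.png","pics/s_mod.png",160,210,250,300,6)
for q in [(204,200),(277,206),(272,255),(197,248)]: print(onz("top",q,14))
for q in [(122,305),(228,322),(214,392),(106,376)]: print("big",onz("top",q,14))
E
```

```text
[635.1595956  260.02231873  14.        ]
[622.38444032 104.13567366  14.        ]
[516.9608952  112.81635416  14.        ]
[531.59171067 270.17043174  14.        ]
big [413.50541665 417.46107045  14.        ]
big [378.95972831 199.9182778   14.        ]
big [242.23102171 222.67516159  14.        ]
big [273.65302217 438.36897658  14.        ]
```

View pics/t_deck.png

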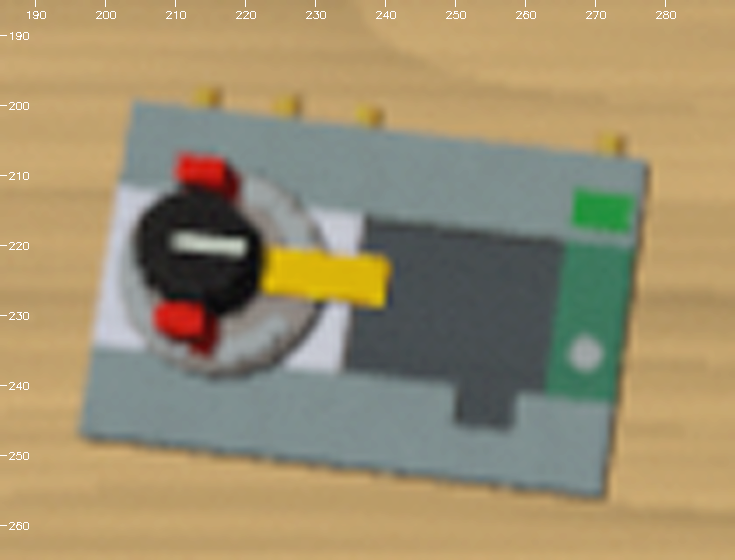

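View pics/t_mod.png

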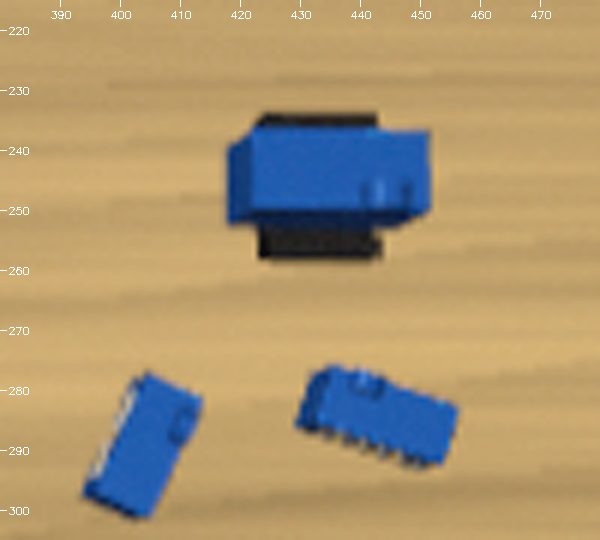

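View pics/s_deck.png

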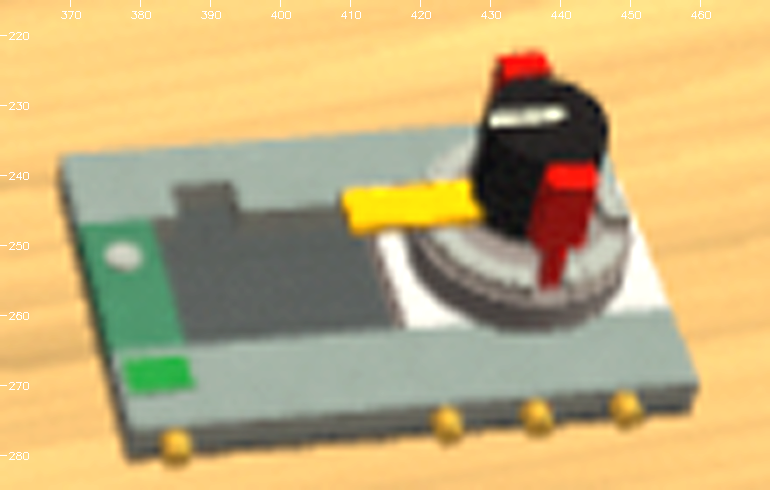

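View pics/s_mod.png

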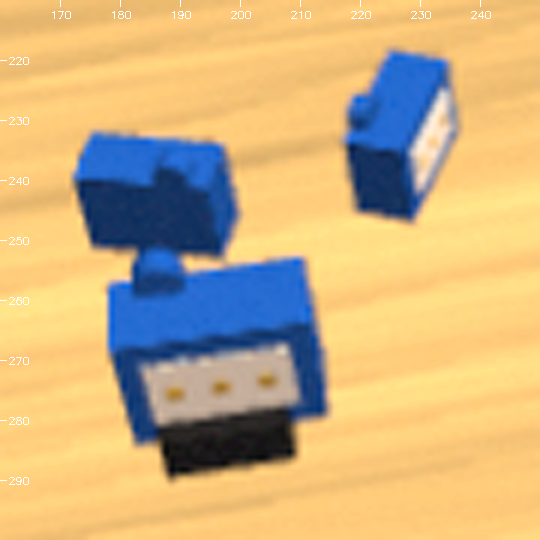

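```bash
python3 - <<'E'
from h import *
t=cv2.imread("pics/top0.png"); s=cv2.imread("pics/scene0.png")
def reds(im,box):
    x0,y0,x1,y1=box; h=cv2.cvtColor(im,cv2.COLOR_BGR2HSV)
    m=(((h[...,0]<8)|(h[...,0]>172))&(h[...,1]>150)&(h[...,2]>90)).astype(np.uint8)
    mm=np.zeros_like(m); mm[y0:y1,x0:x1]=m[y0:y1,x0:x1]
    n,l,st,c=cv2.connectedComponentsWithStats(mm)
    return [(st[i],c[i]) for i in range(1,n) if st[i][4]>4]
print(reds(t,(185,185,290,265)))
# hand read: drum top centre
print("drum white line ends", onz("top",(209.5,219.3),68.),onz("top",(220,220),68.), "circle c",onz("top",(213.3,220.3),68))
print("scene line", onz("scene",(430,232),68),onz("scene",(441,231.5),68))
print("tabs top", onz("top",(213.3,209.3),68),onz("top",(210.8,230.5),68))
print("scene tabs",onz("scene",(434.5,224.5),68),onz("scene",(441.5,240.3),68))
print("deck corners scene",[onz("scene",q,14).round(1) for q in [(369.3,237.3),(378.5,276.5),(459.5,269.8)]])
C=np.array([onz("top",q,14)[:2] for q in [(204,199.3),(277.6,207.6),(271.4,255.8),(196.6,247.8)]]); print(C.round(1))
print("bay", [onz("top",q,14).round(1) for q in [(236.8,215.6),(265.6,219.3),(263,241.5),(233.4,238)]])
print("module top pts z50", [onz("top",q,50).round(1) for q in [(422,237.5),(451.5,237),(451.5,249.5),(421.8,250)]])
print("scene mod top", [onz("scene",q,50).round(1) for q in [(178,257.5),(210.5,253.5),(212.3,264),(179,268.5)]])
E
```

```text
[(array([210, 207,   7,   4,  21], dtype=int32), array([213.14285714, 208.80952381])), (array([207, 228,   7,   5,  28], dtype=int32), array([210.03571429, 229.92857143]))]
drum white line ends [581.76645342 233.72153894  68.        ] [580.37808315 212.69795763  68.        ] circle c [579.73710654 226.05300267  68.        ]
scene line [581.54819657 213.67561333  68.        ] [584.80508641 234.65655199  68.        ]
tabs top [602.31738914 226.94973783  68.        ] [558.95230321 230.19531485  68.        ]
scene tabs [564.27221144 229.8823634   68.        ] [606.74352927 226.43299346  68.        ]
deck corners scene [array([520.1, 117.7,  14. ]), array([622.2, 104.1,  14. ]), array([640.4, 259.9,  14. ])]
[[636.7 260.1]
 [618.9 102.8]
 [515.3 114. ]
 [532.  271. ]]
bay [array([601.3, 189.1,  14. ]), array([593.3, 127.8,  14. ]), array([545.6, 132.3,  14. ]), array([553. , 194.7,  14. ])]
module top pts z50 [array([ 548.5, -195.2,   50. ]), array([ 549.6, -255.2,   50. ]), array([ 524., -254.,   50.]), array([ 522.8, -193.9,   50. ])]
scene mod top [array([ 527.6, -252.1,   50. ]), array([ 530.4, -193.4,   50. ]), array([ 557. , -192.4,   50. ]), array([ 554.9, -251.4,   50. ])]
```

```bash
cat >> h.py <<'E'
from scipy.spatial.transform import Rotation as R
def state():
    s=ctrl.read_state(); return s,s["tcp_pos"],R.from_quat(s["eef_rot"])
def tool(yaw,tilt=0.):
    """tool x down, tool y horizontal at world yaw (deg); tilt(deg) then turns about tool y"""
    y=np.array([np.cos(np.radians(yaw)),np.sin(np.radians(yaw)),0]); x=np.array([0,0,-1.]); z=np.cross(x,y)
    return R.from_matrix(np.stack([x,y,z],1))*R.from_euler('y',tilt,degrees=True)
def plan(pos,rot=None):
    s,p,r=state()
    sl=r.inv().apply(np.asarray(pos,float)-p)/40
    if rot is None: print("slide",sl.round(3)); return
    rv=(r.inv()*rot).as_rotvec(degrees=True)/6
    print("slide",sl.round(3),"rot",rv.round(3),"rows>=",max(np.linalg.norm(sl)*40/41.7,np.linalg.norm(rv)*6/7.16).round(1))
E
python3 - <<'E'
from h import *
s,p,r=state(); print(r.as_matrix().round(3))
E
python3 - <<'E'
from h import *
for yaw in (-6.4,173.6,-4.4,175.6):
    print(yaw); plan([583,228,160],tool(yaw))
E
```

```text
[[-0.001  0.301  0.954]
 [-0.001  0.954 -0.301]
 [-1.    -0.002 -0.   ]]
-6.4
slide [ 1.768 -5.787 12.185] rot [1.3146e+01 8.0000e-03 1.3000e-02] rows>= 13.0
173.6
slide [ 1.768 -5.787 12.185] rot [-1.6854e+01 -1.4000e-02  9.0000e-03] rows>= 14.1
-4.4
slide [ 1.768 -5.787 12.185] rot [1.2813e+01 8.0000e-03 1.3000e-02] rows>= 13.0
175.6
slide [ 1.768 -5.787 12.185] rot [-1.7187e+01 -1.4000e-02  9.0000e-03] rows>= 14.4
```

Request:
jog_arm --rotation '[[5.5, 0, 0], [5.5, 0, 0], [5.5, 0, 0], [5.5, 0, 0], [5.5, 0, 0]]' --slide '[[0.5, -1.9, 4.2], [0.5, -1.9, 4.2], [0.5, -1.9, 4.2], [0.5, -1.9, 4.2], [0.5, -1.9, 4.2]]' --fingers '[-1, -1, -1, -1, -1]'

```text
clock: 0.57
tcp_pos: [328.1, 469.6, 210.3]
eef_rot: [0.304, 0.638, -0.305, 0.639]
force: [0.4, 0.5, 0.3]
gripper_width: 85.2
```

```bash
python3 - <<'E'
from h import *
plan([583,228,160],tool(-5.4)); print(state()[0]["clock"])
E
```

```text
slide [1.273 1.156 8.701] rot [7.397e+00 2.300e-02 4.000e-03] rows>= 8.5
0.5667
```

Request:
jog_arm --rotation '[[5, 0, 0], [5, 0, 0], [5, 0, 0], [5, 0, 0], [5, 0, 0]]' --slide '[[0.6, 0.65, 4.9], [0.6, 0.65, 4.9], [0.6, 0.65, 4.9], [0.6, 0.65, 4.9], [0.6, 0.65, 4.9]]' --fingers '[-1, -1, -1, -1, -1]'

```text
clock: 0.98
tcp_pos: [471.8, 335.7, 186.7]
eef_rot: [0.459, 0.538, -0.459, 0.538]
force: [0.9, -0.3, 0.2]
gripper_width: 85.0
```

```bash
python3 - <<'E'
from h import *
plan([583,228,160],tool(-5.4)); print(state()[0]["clock"])
E
```

```text
slide [0.669 2.322 3.096] rot [2.408e+00 7.000e-03 1.000e-03] rows>= 3.8
0.9833
```

Request:
jog_arm --rotation '[[2.4, 0, 0], [2.4, 0, 0], [2.4, 0, 0], [2.4, 0, 0], [2.4, 0, 0]]' --slide '[[0.6, 2.3, 3.0], [0.6, 2.3, 3.0], [0.6, 2.3, 3.0], [0.6, 2.3, 3.0], [0.6, 2.3, 3.0]]' --fingers '[-1, -1, -1, -1, -1]'

```text
clock: 1.4
tcp_pos: [583.5, 230.2, 161.6]
eef_rot: [-0.522, -0.476, 0.523, -0.477]
force: [-0.7, -0.0, 0.0]
gripper_width: 84.9
```

```bash
python3 - <<'E'
from h import *
import json
p=ctrl.camera_params("wrist"); im=ctrl.capture("wrist"); cv2.imwrite("pics/w1.png",im[:,:,::-1])
import pickle; pickle.dump(p,open("w1.pkl","wb"))
s=state()[0]; print(s["clock"],s["tcp_pos"],np.abs(s["qvel"]).max())
E
```

```text
1.45 [581.82403176 232.33883081 161.98978051] 0.05726056857023676
```

View pics/w1.png

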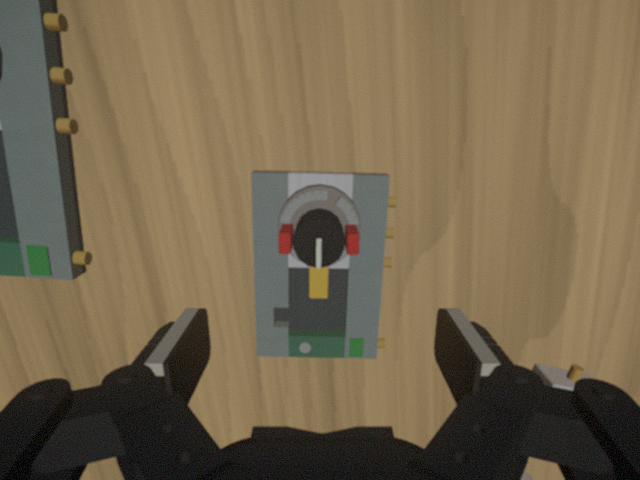

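```bash
python3 - <<'E'
from h import *
import pickle
p=pickle.load(open("w1.pkl","rb")); print(p["extrinsics"].round(3))
print("tcp px",proj("wrist",[581.8,232.3,162],p),"dial px",proj("wrist",[583,228.4,68],p))
im=cv2.imread("pics/w1.png"); h=cv2.cvtColor(im,cv2.COLOR_BGR2HSV)
m=(((h[...,0]<8)|(h[...,0]>172))&(h[...,1]>150)&(h[...,2]>60)).astype(np.uint8); m[:, :200]=0;m[:,420:]=0
n,l,st,c=cv2.connectedComponentsWithStats(m); print(st[1:],c[1:])
m=((h[...,0]>15)&(h[...,0]<35)&(h[...,1]>170)).astype(np.uint8);m[:, :270]=0;m[:,370:]=0; m[:230]=0;m[330:]=0
n,l,st,c=cv2.connectedComponentsWithStats(m); print(st[1:],c[1:])
crop("pics/w1.png","pics/w1c.png",240,160,400,370,3)
E
```

```text
[[ 9.96000e-01 -8.60000e-02 -2.80000e-02  5.90951e+02]
 [-9.00000e-02 -9.52000e-01 -2.94000e-01  3.05216e+02]
 [-1.00000e-03  2.95000e-01 -9.55000e-01  3.03828e+02]
 [ 0.00000e+00  0.00000e+00  0.00000e+00  1.00000e+00]]
tcp px [316.01273105 310.43827142] dial px [320.70521779 247.38792372]
[[279 225  13  28 292]
 [346 226  13  28 293]] [[285.23287671 238.95205479]
 [351.98634812 239.76791809]]
[] []
```

View pics/w1c.png

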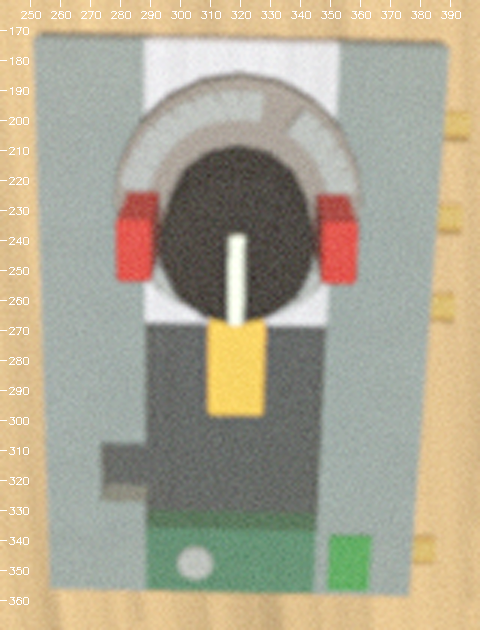

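```bash
python3 - <<'E'
from h import *
import pickle
p=pickle.load(open("w1.pkl","rb"))
f=lambda u,z: onz("wrist",u,z,p)[:2].round(1)
print("tabs",f((284.6,243),68),f((352.3,244),68), "drum", f((319,243),68))
print("line",f((319,238),68),f((318.2,268),68))
print("deck",[f(q,14) for q in [(251.5,171.5),(388.5,174),(376.5,358.3),(256.5,356.3)]])
print("bay",[f(q,14) for q in [(288.5,268),(348.5,268.3),(345,336),(289,336)]], "sock",[f(q,14) for q in [(273.5,307.5),(273.5,327)]])
E
```

```text
tabs [560.3 233.4] [603.4 228.8] drum [582.2 231.4]
line [582.5 234.8] [580.1 214.4]
deck [array([535.3, 274.7]), array([636.8, 263.6]), array([620.2, 105.6]), array([516.7, 116.9])]
bay [array([553.8, 195.8]), array([601.8, 191.2]), array([594.5, 130. ]), array([547.1, 134.2])] sock [array([537.4, 162.1]), array([535., 144.])]
```

```bash
python3 - <<'E'
from h import *
plan([582,231,38],tool(-6.2)); print(state()[0]["clock"])
E
```

```text
slide [3.1   0.012 0.03 ] rot [0.173 0.009 0.015] rows>= 3.0
1.45
```

Request:
jog_arm --rotation '[[0.17, 0, 0], [0.17, 0, 0], [0.17, 0, 0], [0.17, 0, 0], [0.17, 0, 0]]' --slide '[[1.0, 0.01, 0.03], [2.0, 0.01, 0.03], [2.8, 0.01, 0.03], [3.1, 0.01, 0.03], [3.1, 0.01, 0.03]]' --fingers '[-1, -1, -1, -1, -1]' --grip_force 30

```text
clock: 1.87
tcp_pos: [577.0, 233.8, 35.2]
eef_rot: [-0.522, -0.475, 0.528, -0.472]
force: [0.5, 0.0, 0.0]
gripper_width: 85.5
```

```bash
python3 - <<'E'
from h import *
plan([582,231,38],tool(-6.2))
im=ctrl.capture("wrist"); cv2.imwrite("pics/w2.png",im[:,:,::-1])
E
```

```text
slide [-0.071  0.132  0.056] rot [0.053 0.026 0.074] rows>= 0.2
```

View pics/w2.png

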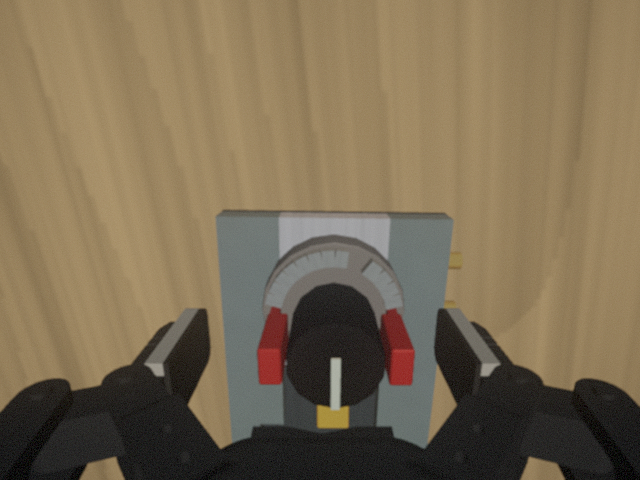

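Request:
jog_arm --rotation '[[0.05, 0, 0.07], [0.05, 0, 0.07], [0.05, 0, 0.07]]' --slide '[[-0.07, 0.13, 0.05], [-0.07, 0.13, 0.05], [-0.07, 0.13, 0.05]]' --fingers '[-1, -1, -1]'

```text
clock: 2.17
tcp_pos: [588.5, 231.9, 45.5]
eef_rot: [0.53, 0.469, -0.523, 0.475]
force: [0.3, 0.3, 0.2]
gripper_width: 85.4
```

```bash
python3 - <<'E'
from h import *
plan([582,231,38],tool(-6.2));print(state()[1])
E
```

```text
slide [ 0.186 -0.161  0.04 ] rot [-0.008 -0.019 -0.121] rows>= 0.2
[588.46615102 231.87020589  45.51659199]
```

Request:
jog_arm --rotation '[[0, 0, 0], [0, 0, 0], [0, 0, 0], [0, 0, 0]]' --slide '[[0, 0, 0], [0, 0, 0], [0, 0, 0], [0, 0, 0]]' --fingers '[-1, -1, -1, -1]'

```text
clock: 2.5
tcp_pos: [585.9, 231.2, 42.3]
eef_rot: [0.528, 0.47, -0.525, 0.474]
force: [-0.5, 0.2, -0.5]
gripper_width: 85.6
```

```bash
python3 - <<'E'
from h import *
plan([582,231,38],tool(-6.2));print(state()[1])
E
```

```text
slide [ 0.108 -0.098  0.016] rot [-0.007 -0.001 -0.072] rows>= 0.1
[585.94796564 231.22330855  42.33515982]
```

Request:
jog_arm --rotation '[[0, 0, -0.07], [0, 0, -0.07], [0, 0, -0.07], [0, 0, -0.07], [0, 0, -0.07]]' --slide '[[0.1, -0.1, 0.015], [0.1, -0.1, 0.015], [0.1, -0.1, 0.015], [0.1, -0.1, 0.015], [0.1, -0.1, 0.015]]' --fingers '[-1, -0.3, 0, 0, 0]'

```text
clock: 2.92
tcp_pos: [582.3, 231.1, 38.6]
eef_rot: [0.527, 0.472, -0.526, 0.472]
force: [-0.9, -1.3, 1.6]
gripper_width: 42.6
```

```bash
python3 - <<'E'
from h import *
plan([582,231,38],tool(-6.2));s=state()[0];print(s["tcp_pos"],s["gripper_width"],s["force"])
im=ctrl.capture("wrist"); cv2.imwrite("pics/w3.png",im[:,:,::-1])
E
```

```text
slide [ 0.015 -0.008  0.003] rot [-0.006 -0.001 -0.006] rows>= 0.0
[582.325662   231.08468197  38.59148492] 42.588525731141296 [-0.91873245 -1.29054099  1.60059993]
```

View pics/w3.png

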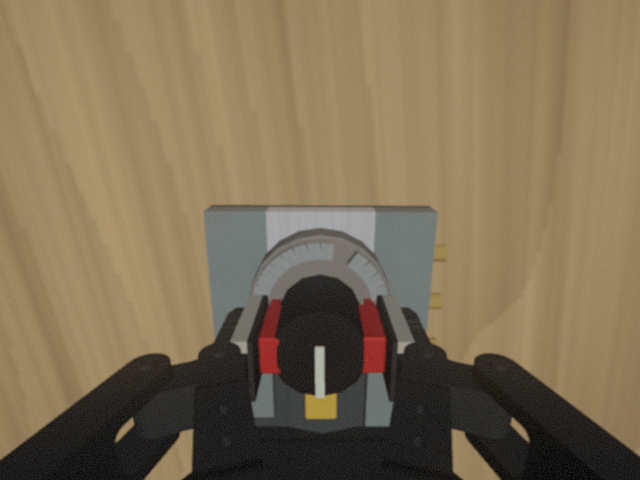

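Request:
jog_arm --rotation '[[0, 0, 0], [0, 0, 0], [0, 0, 0], [-0.5, 0, 0], [-1, 0, 0]]' --slide '[[0, 0, 0], [0, 0, 0], [0, 0, 0], [0, 0, 0], [0, 0, 0]]' --fingers '[1, 1, 1, 1, 1]' --grip_force 32

```text
clock: 3.38
tcp_pos: [581.4, 231.2, 39.3]
eef_rot: [-0.5, -0.5, 0.501, -0.499]
force: [-5.9, -0.9, 10.2]
gripper_width: 38.6
```

```bash
python3 - <<'E'
from h import *
s=state()[0];print(s["tcp_pos"],s["gripper_width"],s["force"],s["wrist_torque"])
E
```

```text
[581.43899496 231.20733169  39.25645553] 38.64508670653891 [-5.90045836 -0.90305642 10.20438842] [-0.17146892  1.02110291 -0.06342788]
```

Request:
jog_arm --rotation '[[-1, 0, 0], [-2, 0, 0], [-3, 0, 0], [-4, 0, 0], [-5, 0, 0]]' --slide '[[0, 0, 0], [0, 0, 0], [0, 0, 0], [0, 0, 0], [0, 0, 0]]' --fingers '[1, 1, 1, 1, 1]'

```text
clock: 3.8
tcp_pos: [581.0, 231.1, 39.2]
eef_rot: [0.353, 0.613, -0.354, 0.612]
force: [-8.7, -2.1, 12.2]
gripper_width: 38.5
```

Request:
jog_arm --rotation '[[-1, 0, 0], [-2, 0, 0], [-3, 0, 0], [-4, 0, 0], [-5, 0, 0]]' --slide '[[0, 0, 0], [0, 0, 0], [0, 0, 0], [0, 0, 0], [0, 0, 0]]' --fingers '[1, 1, 1, 1, 1]'

```text
clock: 4.22
tcp_pos: [580.7, 230.8, 39.2]
eef_rot: [0.182, 0.684, -0.183, 0.682]
force: [-8.9, -2.9, 12.8]
gripper_width: 38.6
```

Request:
jog_arm --rotation '[[-0.5, 0, 0], [-0.5, 0, 0], [-0.5, 0, 0]]' --slide '[[0, 0, 0], [0, 0, 0], [0, 0, 0]]' --fingers '[1, 1, 1]'

```text
clock: 4.47
tcp_pos: [580.8, 230.8, 39.2]
eef_rot: [0.166, 0.688, -0.167, 0.686]
force: [-10.1, -3.3, 13.1]
gripper_width: 38.6
```

```bash
python3 - <<'E'
from h import *
plan([582,231,38],tool(-6.2+68.75));s=state()[0];print(s["tcp_pos"],s["gripper_width"],s["force"],s["wrist_torque"])
im=ctrl.capture("wrist"); cv2.imwrite("pics/w4.png",im[:,:,::-1])
E
```

```text
slide [0.031 0.02  0.025] rot [ 0.041 -0.02   0.021] rows>= 0.0
[580.76531447 230.75855827  39.2425564 ] 38.59564472253502 [-10.14142021  -3.29727399  13.11301581] [-0.52733168  1.4777202   0.044492  ]
```

View pics/w4.png

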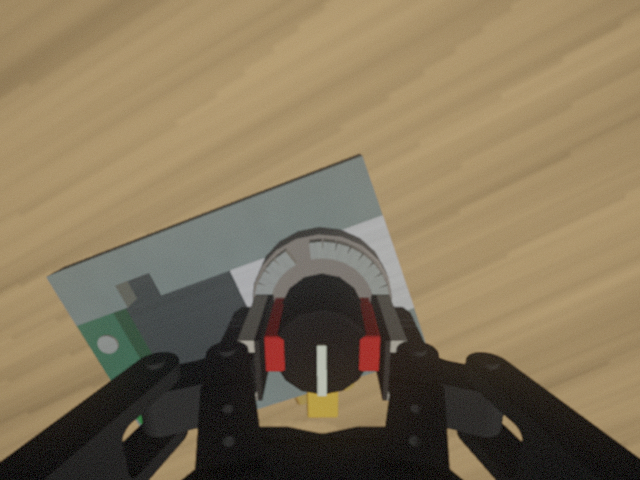

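Request:
jog_arm --rotation '[[0, 0, 0], [0, 0, 0], [0, 0, 0], [0, 0, 0], [0, 0, 0]]' --slide '[[0, 0, 0], [0, 0, 0], [0, 0, 0], [0, 0, 0], [-0.5, 0, 0]]' --fingers '[-1, -1, -1, -1, -1]'

```text
clock: 4.93
tcp_pos: [579.0, 230.2, 54.0]
eef_rot: [0.165, 0.689, -0.168, 0.685]
force: [-0.8, -0.6, -0.1]
gripper_width: 85.5
```

Request:
jog_arm --rotation '[[0, 0, 0], [0, 0, 0], [0, 0, 0], [0, 0, 0], [0, 0, 0]]' --slide '[[-0.8, 0, 0], [-1.6, 0, 0], [-2.4, 0, 0], [-3, 0, 0], [-3, 0, 0]]' --fingers '[-1, -1, -1, -1, -1]'

```text
clock: 5.35
tcp_pos: [585.9, 232.1, 185.6]
eef_rot: [0.168, 0.684, -0.165, 0.691]
force: [0.1, 0.5, 1.3]
gripper_width: 85.1
```

```bash
python3 - <<'E'
from h import *
import pickle
p=ctrl.camera_params("wrist")
im=ctrl.capture("wrist"); cv2.imwrite("pics/w5.png",im[:,:,::-1]); pickle.dump(p,open("w5.pkl","wb"))
s=state()[0];print(s["tcp_pos"],s["clock"])
E
```

```text
[584.63563867 231.73810951 182.45800642] 5.4
```

View pics/w5.png

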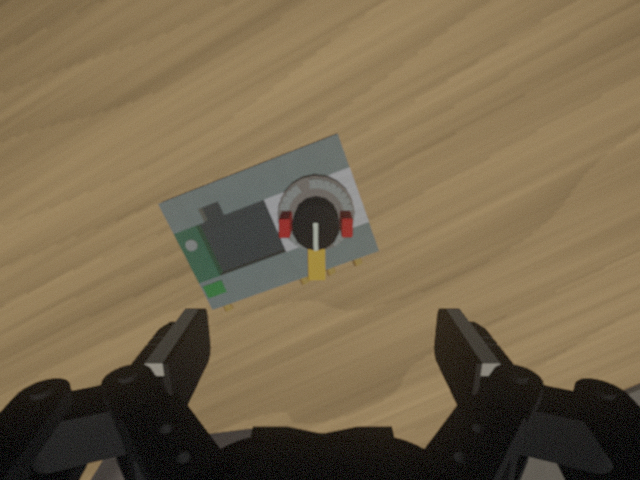

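```bash
python3 - <<'E'
from h import *
crop("pics/w5.png","pics/w5c.png",150,125,390,315,3)
plan([540,-224,150],tool(-90))
E
```

```text
slide [  0.78  -10.645   4.218] rot [25.46  -0.05  -0.094] rows>= 21.3
```

View pics/w5c.png

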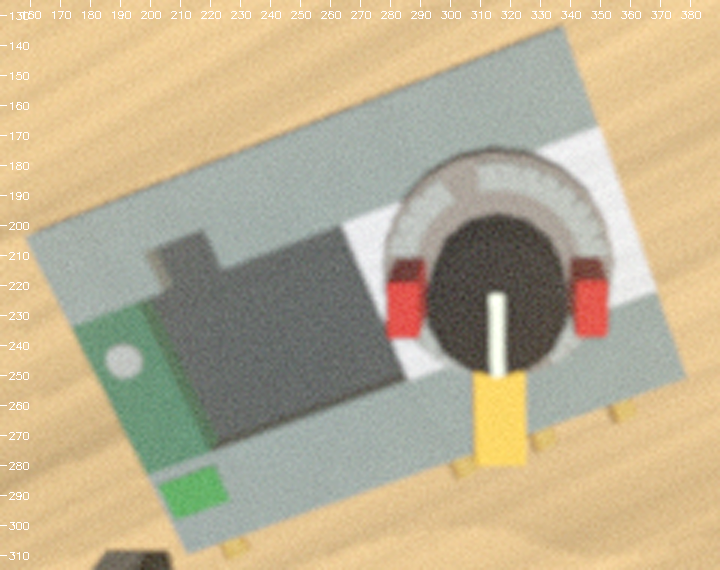

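Request:
jog_arm --rotation '[[5.5, 0, 0], [5.5, 0, 0], [5.5, 0, 0], [5.5, 0, 0], [5.5, 0, 0]]' --slide '[[0, -2.3, 0.9], [0, -2.3, 0.9], [0, -2.3, 0.9], [0, -2.3, 0.9], [0, -2.3, 0.9]]' --fingers '[-1, -1, -1, -1, -1]'

```text
clock: 5.82
tcp_pos: [571.0, 131.1, 176.3]
eef_rot: [0.357, 0.611, -0.358, 0.609]
force: [0.1, -0.7, -0.3]
gripper_width: 85.7
```

```bash
python3 - <<'E'
from h import *
plan([540,-224,170],tool(-90))
E
```

```text
slide [ 0.162 -5.015  7.367] rot [1.9875e+01 1.6000e-02 2.2000e-02] rows>= 16.7
```

Request:
jog_arm --rotation '[[5.5, 0, 0], [5.5, 0, 0], [5.5, 0, 0], [5.5, 0, 0], [5.5, 0, 0]]' --slide '[[0, -1.4, 2.1], [0, -1.4, 2.1], [0, -1.4, 2.1], [0, -1.4, 2.1], [0, -1.4, 2.1]]' --fingers '[-1, -1, -1, -1, -1]'

```text
clock: 6.23
tcp_pos: [564.0, 30.4, 176.3]
eef_rot: [-0.516, -0.484, 0.517, -0.483]
force: [-0.4, 0.0, -0.2]
gripper_width: 85.4
```

```bash
python3 - <<'E'
from h import *
plan([540,-224,170],tool(-90))
E
```

```text
slide [ 0.158 -0.182  6.387] rot [14.373  0.018  0.018] rows>= 12.0
```

Request:
jog_arm --rotation '[[5.5, 0, 0], [5.5, 0, 0], [5.5, 0, 0], [5.5, 0, 0], [5.5, 0, 0]]' --slide '[[0, -0.1, 2.4], [0, -0.1, 2.4], [0, -0.1, 2.4], [0, -0.1, 2.4], [0, -0.1, 2.4]]' --fingers '[-1, -1, -1, -1, -1]'

```text
clock: 6.65
tcp_pos: [554.5, -64.9, 176.3]
eef_rot: [-0.631, -0.317, 0.633, -0.316]
force: [0.3, 0.3, -0.2]
gripper_width: 85.7
```

```bash
python3 - <<'E'
from h import *
plan([540,-224,170],tool(-90))
E
```

```text
slide [0.156 2.089 3.405] rot [8.875 0.018 0.015] rows>= 7.4
```

Request:
jog_arm --rotation '[[5.5, 0, 0], [5.5, 0, 0], [5.5, 0, 0], [5.5, 0, 0], [5.5, 0, 0]]' --slide '[[0, 1.3, 2.1], [0, 1.3, 2.1], [0, 1.3, 2.1], [0, 1.3, 2.1], [0, 1.3, 2.1]]' --fingers '[-1, -1, -1, -1, -1]'

```text
clock: 7.07
tcp_pos: [546.8, -163.4, 176.2]
eef_rot: [-0.695, -0.125, 0.697, -0.124]
force: [-0.1, 0.2, 0.9]
gripper_width: 85.5
```

```bash
python3 - <<'E'
from h import *
plan([540,-224,170],tool(-90))
E
```

```text
slide [0.154 1.364 0.683] rot [3.373 0.02  0.013] rows>= 2.8
```

Request:
jog_arm --rotation '[[3.4, 0, 0], [3.4, 0, 0], [3.4, 0, 0], [3.4, 0, 0], [3.4, 0, 0]]' --slide '[[0.1, 1.35, 0.65], [0.1, 1.35, 0.65], [0.1, 1.35, 0.65], [0.1, 1.35, 0.65], [0.1, 1.35, 0.65]]' --fingers '[-1, -1, -1, -1, -1]'

```text
clock: 7.48
tcp_pos: [541.9, -221.5, 172.6]
eef_rot: [-0.706, -0.004, 0.708, -0.003]
force: [-0.3, 0.4, 0.7]
gripper_width: 85.4
```

Request:
jog_arm --rotation '[[0, 0, 0], [0, 0, 0]]' --slide '[[0, 0, 0], [0, 0, 0]]' --fingers '[-1, -1]'

```text
clock: 7.65
tcp_pos: [542.5, -221.0, 173.6]
eef_rot: [-0.707, -0.003, 0.707, -0.003]
force: [0.2, -0.4, 0.4]
gripper_width: 85.6
```

```bash
python3 - <<'E'
from h import *
import pickle
p=ctrl.camera_params("wrist")
im=ctrl.capture("wrist"); cv2.imwrite("pics/w6.png",im[:,:,::-1]); pickle.dump(p,open("w6.pkl","wb"))
s=state()[0];print(s["tcp_pos"],s["clock"],s["q"])
print(proj("wrist",[539,-224,50],p))
E
```

```text
[ 542.63020188 -221.0553228   173.82445539] 7.7 [-5.21441965e-01  1.74986140e-01  1.68946496e+00  7.33649510e-05
  1.27748334e+00  1.04045043e+00]
[326.52055331 236.97513382]
```

View pics/w6.png

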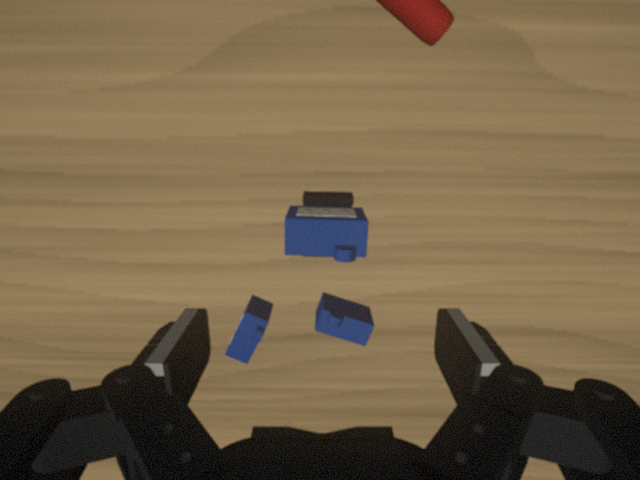

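```bash
python3 - <<'E'
from h import *
crop("pics/w6.png","pics/w6c.png",270,180,390,270,6)
E
```

```text
(no output)
```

View pics/w6c.png

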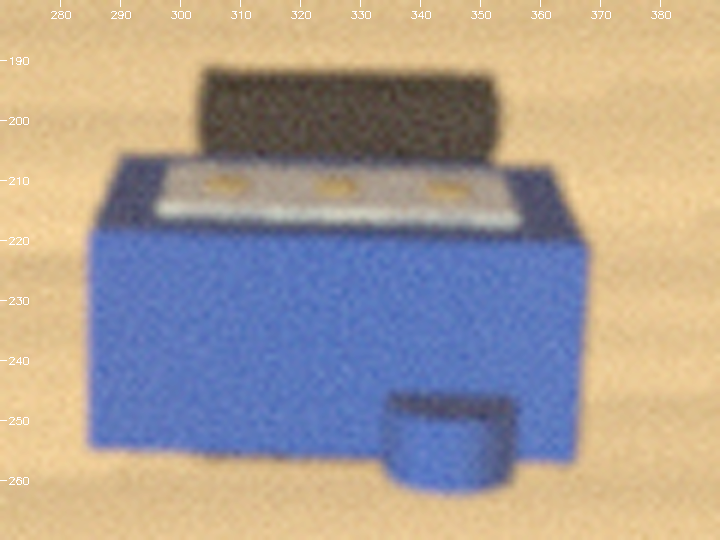

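```bash
python3 - <<'E'
from h import *
import pickle
p=pickle.load(open("w6.pkl","rb"))
P=np.array([onz("wrist",q,50,p)[:2] for q in [(285.6,219),(367.3,221),(365.8,257),(285.3,254.5)]])
print(P.round(1),P.mean(0), np.degrees(np.arctan2(*(P[0]-P[1])))-0,np.degrees(np.arctan2(*(P[3]-P[2]))))
y=-90
print("z50 grasp"); plan([P.mean(0)[0],P.mean(0)[1],60],tool(-90)); 
E
```

```text
[[ 552.  -194.9]
 [ 551.1 -252.8]
 [ 524.  -252.9]
 [ 525.4 -194.2]] [ 538.13295647 -223.66245253] 0.8893457606102613 1.3342033211747188
z50 grasp
slide [2.846 0.065 0.112] rot [0.085 0.002 0.002] rows>= 2.7
```

Request:
jog_arm --rotation '[[0.25, 0, 0], [0.25, 0, 0], [0.25, 0, 0], [0.25, 0, 0], [0.25, 0, 0]]' --slide '[[0.7, 0.06, 0.11], [1.4, 0.06, 0.11], [2.1, 0.06, 0.11], [2.5, 0.06, 0.11], [2.5, 0.06, 0.11]]' --fingers '[-1, -1, -1, -1, -1]' --grip_force 50

```text
clock: 8.12
tcp_pos: [535.3, -221.9, 69.5]
eef_rot: [-0.705, 0.005, 0.709, 0.008]
force: [-1.1, 0.7, -0.3]
gripper_width: 85.5
```

Request:
jog_arm --rotation '[[0, 0, 0], [0, 0, 0], [0, 0, 0]]' --slide '[[0, 0, 0], [0, 0, 0], [0, 0, 0]]' --fingers '[-1, -1, -1]'

```text
clock: 8.37
tcp_pos: [539.7, -224.8, 76.2]
eef_rot: [0.708, -0.007, -0.706, -0.006]
force: [0.7, -0.6, -0.1]
gripper_width: 85.3
```

```bash
python3 - <<'E'
from h import *
plan([538,-223.7,9],tool(-91)); s=state()[0];print(s["tcp_pos"],s["clock"])
im=ctrl.capture("wrist"); cv2.imwrite("pics/w7.png",im[:,:,::-1])
E
```

```text
slide [ 1.681 -0.03   0.048] rot [-0.018 -0.03  -0.017] rows>= 1.6
[ 539.6758563  -224.82678681   76.23080041] 8.3667
```

View pics/w7.png

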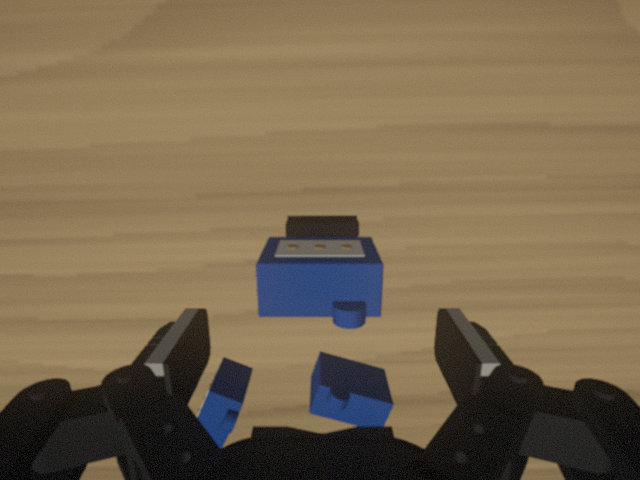

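Request:
jog_arm --rotation '[[0, 0, 0], [0, 0, 0], [0, 0, 0], [0, 0, 0], [0, 0, 0]]' --slide '[[0.4, 0, 0.02], [0.8, 0, 0.02], [1.2, 0, 0.02], [1.5, 0, 0.02], [1.6, 0, 0.02]]' --fingers '[-1, -1, -1, -1, -1]'

```text
clock: 8.83
tcp_pos: [536.7, -223.8, 8.9]
eef_rot: [-0.707, 0.007, 0.708, 0.007]
force: [-0.6, 0.3, -0.2]
gripper_width: 85.3
```

Request:
jog_arm --rotation '[[0, 0, 0], [0, 0, 0], [0, 0, 0], [0, 0, 0], [0, 0, 0]]' --slide '[[0, 0, 0], [0, 0, 0], [0, 0, 0], [0, 0, 0], [0, 0, 0]]' --fingers '[-1, -1, -0.4, -0.4, -0.4]'

```text
clock: 9.25
tcp_pos: [538.2, -224.6, 11.2]
eef_rot: [0.708, -0.007, -0.706, -0.007]
force: [-0.3, -0.3, 3.4]
gripper_width: 59.6
```

```bash
python3 - <<'E'
from h import *
plan([538,-223.7,9],tool(-91)); s=state()[0];print(s["tcp_pos"],s["clock"],s["gripper_width"],s["force"])
im=ctrl.capture("wrist"); cv2.imwrite("pics/w8.png",im[:,:,::-1])
E
```

```text
slide [ 0.054 -0.022  0.005] rot [-0.024 -0.016 -0.008] rows>= 0.1
[ 538.17848202 -224.5854076    11.175965  ] 9.25 59.56425032924213 [-0.29093618 -0.25018172  3.42807937]
```

View pics/w8.png

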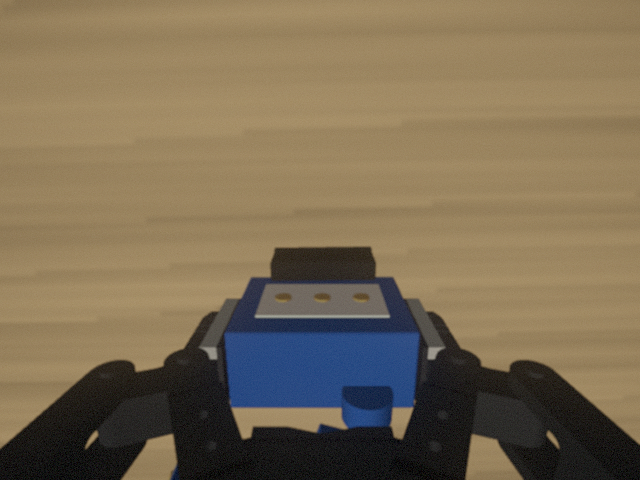

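Request:
jog_arm --rotation '[[0, 0, 0], [0, 0, 0], [0, 0, 0], [0, 0, 0], [0, 0, 0]]' --slide '[[0, 0, 0], [0, 0, 0], [-0.3, 0, 0], [-0.8, 0, 0], [-1.5, 0, 0]]' --fingers '[1, 1, 1, 1, 1]' --grip_force 60

```text
clock: 9.72
tcp_pos: [535.2, -222.9, 68.6]
eef_rot: [-0.705, 0.006, 0.709, 0.008]
force: [-0.1, 0.4, -0.5]
gripper_width: 59.7
```

Request:
jog_arm --rotation '[[0, 0, 0], [0, 0, 0], [0, 0, 0]]' --slide '[[-0.8, 0, 0], [-1.2, 0, 0], [-1.2, 0, 0]]' --fingers '[1, 1, 1]'

```text
clock: 9.97
tcp_pos: [540.3, -225.8, 123.8]
eef_rot: [0.71, -0.009, -0.704, -0.005]
force: [-0.2, -0.4, -0.5]
gripper_width: 59.3
```

```bash
python3 - <<'E'
from h import *
s=state()[0];print(s["tcp_pos"],s["clock"],s["gripper_width"],s["force"])
for t in (30,50,-50): print(t,tool(-90,t).as_matrix()[:,0].round(2)); 
plan([530,-20,100],tool(-91,-50))
im=ctrl.capture("wrist"); cv2.imwrite("pics/w9.png",im[:,:,::-1])
E
```

```text
[ 540.25202907 -225.76997538  123.8221268 ] 9.9667 59.33577164585389 [-0.15841206 -0.44912373 -0.46162707]
30 [ 0.5   0.   -0.87]
50 [ 0.77  0.   -0.64]
-50 [-0.77 -0.   -0.64]
slide [ 0.571 -5.141  0.363] rot [-0.039 -8.406 -0.028] rows>= 7.0
```

View pics/w9.png

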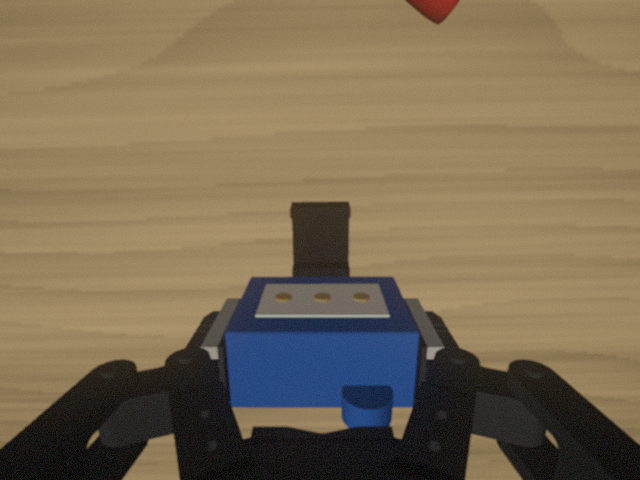

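Request:
jog_arm --rotation '[[0, 0.9, 0], [0, 1.8, 0], [0, 2.7, 0], [0, 3.6, 0], [0, 4.5, 0]]' --slide '[[0.1, -0.6, 0.1], [0.2, -1.2, 0.3], [0.2, -1.8, 0.4], [0.2, -2.4, 0.5], [0.2, -3, 0.6]]' --fingers '[1, 1, 1, 1, 1]'

```text
clock: 10.43
tcp_pos: [514.1, -102.4, 108.1]
eef_rot: [0.853, -0.009, -0.522, -0.006]
force: [0.3, 0.8, -0.5]
gripper_width: 59.2
```

```bash
python3 - <<'E'
from h import *
s=state()[0];print(s["tcp_pos"],s["clock"],s["gripper_width"],s["force"],s["q"])
plan([520,-20,90],tool(-91,55))
E
```

```text
[ 514.06114654 -102.36435207  108.08908004] 10.4333 59.23730436612857 [ 0.25888299  0.79675312 -0.54720057] [-0.47898581 -0.21786058  2.2864394   0.33117821  0.67064795  0.89437431]
slide [ 0.453 -2.061  0.113] rot [-0.032  4.655 -0.014] rows>= 3.9
```

```bash
python3 - <<'E'
from h import *
print("can top",onz("top",(362,133),115),onz("scene",(299,313),115)); print("box",onz("top",(312,134),32)); print("driver",onz("top",(393,129),5),onz("top",(465,180),15))
plan([570,-10,70],tool(-91,55))
E
```

```text
can top [745.90600074 -70.04983647 115.        ] [743.9483053  -70.53044016 115.        ]
box [777.22444265  29.80976905  32.        ]
driver [ 800.2688352  -149.33917149    5.        ] [ 680.3044441  -299.94437065   15.        ]
slide [ 1.464 -2.337 -0.768] rot [-0.032  4.655 -0.014] rows>= 3.9
```

Request:
jog_arm --rotation '[[0, 0.9, 0], [0, 1.8, 0], [0, 2.7, 0], [0, 3.6, 0], [0, 4.5, 0]]' --slide '[[0.3, -0.5, -0.15], [0.6, -1.0, -0.3], [0.9, -1.5, -0.45], [1.2, -1.9, -0.6], [1.4, -2.3, -0.75]]' --fingers '[1, 1, 1, 1, 1]'

```text
clock: 10.85
tcp_pos: [557.8, -26.5, 86.8]
eef_rot: [0.924, 0.012, -0.382, -0.01]
force: [1.0, 0.6, -1.1]
gripper_width: 59.4
```

Request:
jog_arm --rotation '[[0, 0, 0], [0, 0, 0], [0, 0, 0], [0, 0, 0]]' --slide '[[0, 0, 0], [0, 0, 0], [0, 0, 0], [0, 0, 0]]' --fingers '[1, 1, 1, 1]'

```text
clock: 11.18
tcp_pos: [560.4, -28.6, 90.0]
eef_rot: [0.925, 0.012, -0.38, -0.009]
force: [0.9, 0.2, -1.6]
gripper_width: 59.4
```

```bash
python3 - <<'E'
from h import *
s=state()[0];print(s["tcp_pos"],s["clock"],s["gripper_width"],s["force"],s["q"])
plan([570,-10,25],tool(-91,55))
im=ctrl.capture("scene"); cv2.imwrite("pics/s10.png",im[:,:,::-1])
crop("pics/s10.png","pics/s10c.png",200,130,420,290,3)
E
```

```text
[560.36011617 -28.6085712   90.02051064] 11.1833 59.421036251519595 [ 0.90242703  0.21517615 -1.59740986] [-0.36139177 -0.17220788  2.43997329  1.16516866  0.30718043  0.1689097 ]
slide [ 1.328 -0.42   0.989] rot [0.012 1.623 0.394] rows>= 1.6
```

View pics/s10c.png

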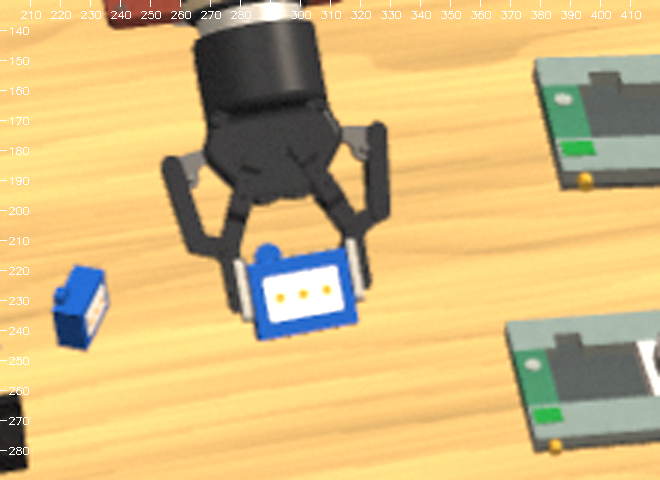

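```bash
python3 - <<'E'
from h import *
plan([640,0,70],tool(-91,50))
E
```

```text
slide [ 1.789 -0.674 -1.031] rot [0.028 0.784 0.392] rows>= 2.1
```

Request:
jog_arm --rotation '[[0, 0.2, 0.1], [0, 0.4, 0.2], [0, 0.7, 0.4], [0, 0.7, 0.4], [0, 0.7, 0.4]]' --slide '[[0.6, -0.2, -0.34], [1.2, -0.4, -0.7], [1.8, -0.67, -1.03], [1.8, -0.67, -1.03], [1.8, -0.67, -1.03]]' --fingers '[1, 1, 1, 1, 1]'

```text
clock: 11.65
tcp_pos: [633.2, -4.8, 71.1]
eef_rot: [0.939, 0.001, -0.343, -0.005]
force: [0.2, 0.4, 0.1]
gripper_width: 59.4
```

```bash
python3 - <<'E'
from h import *
s=state()[0];print(s["tcp_pos"],s["clock"],s["gripper_width"],s["force"],s["q"])
plan([640,0,30],tool(-91,52))
E
```

```text
[633.15400732  -4.82235919  71.10910974] 11.65 59.44340881478718 [0.2213131  0.35667521 0.08316424] [-0.22759312  0.08020931  2.30808599  2.092774    0.20726953 -0.67109833]
slide [ 0.793 -0.11   0.677] rot [0.024 0.345 0.184] rows>= 1.0
```

```bash
python3 - <<'E'
from h import *
s=state()[0]; plan([636,-4,25],R.from_quat(s["eef_rot"]))
E
```

```text
slide [ 0.797 -0.009  0.837] rot [0. 0. 0.] rows>= 1.1
```

Request:
jog_arm --rotation '[[0, 0, 0], [0, 0, 0], [0, 0, 0], [0, 0, 0], [0, 0, 0]]' --slide '[[0.2, 0, 0.21], [0.4, 0, 0.42], [0.6, 0, 0.63], [0.8, 0, 0.84], [0.8, 0, 0.84]]' --fingers '[1, 1, 1, 1, 1]'

```text
clock: 12.07
tcp_pos: [633.6, -4.2, 21.9]
eef_rot: [0.939, 0.001, -0.345, -0.006]
force: [-0.4, -0.2, -1.1]
gripper_width: 59.4
```

Request:
jog_arm --rotation '[[0, 0, 0], [0, 0, 0], [0, 0, 0]]' --slide '[[0, 0, 0], [0, 0, 0], [0, 0, 0]]' --fingers '[1, 1, 1]'

```text
clock: 12.32
tcp_pos: [635.5, -4.1, 25.5]
eef_rot: [0.94, 0.002, -0.342, -0.005]
force: [0.5, -0.2, -0.5]
gripper_width: 59.3
```

```bash
python3 - <<'E'
from h import *
s=state()[0];print(s["tcp_pos"],s["clock"],s["gripper_width"],s["force"],s["q"])
r=R.from_quat(s["eef_rot"]);print(r.as_matrix().round(3))
plan(s["tcp_pos"]-[0,0,10],r)
im=ctrl.capture("scene"); cv2.imwrite("pics/s11.png",im[:,:,::-1])
crop("pics/s11.png","pics/s11c.png",200,130,420,350,3)
E
```

```text
[635.53238001  -4.14662954  25.53368806] 12.3167 59.326992235293 [ 0.53504111 -0.20362942 -0.45701126] [-0.22518667  0.21985049  2.28823656  2.46128249  0.28605321 -1.04872057]
[[ 0.766 -0.    -0.643]
 [ 0.007 -1.     0.008]
 [-0.643 -0.011 -0.765]]
slide [0.161 0.003 0.191] rot [0. 0. 0.] rows>= 0.2
```

View pics/s11c.png

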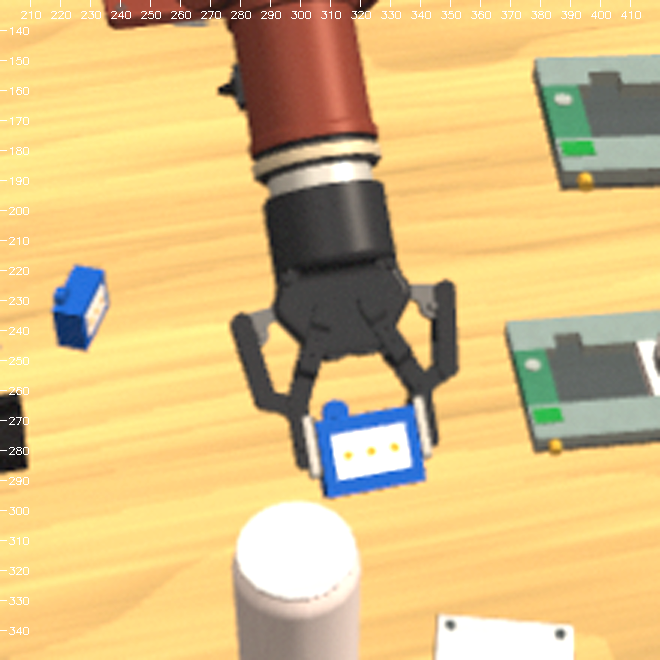

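Request:
jog_arm --rotation '[[0, 0, 0], [0, 0, 0], [0, 0, 0], [0, 0, 0], [0, 0, 0]]' --slide '[[0.04, 0, 0.05], [0.08, 0, 0.1], [0.12, 0, 0.14], [0.14, 0, 0.17], [0.14, 0, 0.17]]' --fingers '[1, 1, 1, 1, 1]'

```text
clock: 12.78
tcp_pos: [635.0, -3.8, 15.7]
eef_rot: [0.939, 0.002, -0.343, -0.005]
force: [-1.0, -0.7, 1.8]
gripper_width: 59.4
```

```bash
python3 - <<'E'
from h import *
s=state()[0];print(s["tcp_pos"],s["clock"],s["gripper_width"],s["force"],s["q"])
E
```

```text
[635.04882174  -3.76765673  15.7174678 ] 12.7833 59.392274210851724 [-0.97133766 -0.68746078  1.84700178] [-0.22474935  0.24865845  2.28439824  2.51000228  0.30528872 -1.09907253]
```

Request:
jog_arm --rotation '[[0, 0, 0], [0, 0, 0], [0, 0, 0]]' --slide '[[0.015, 0, 0.02], [0.025, 0, 0.03], [0.025, 0, 0.03]]' --fingers '[1, 1, 1]'

```text
clock: 13.03
tcp_pos: [636.1, -3.7, 15.5]
eef_rot: [0.94, 0.002, -0.341, -0.005]
force: [-2.6, 0.2, 7.0]
gripper_width: 59.6
```

```bash
python3 - <<'E'
from h import *
s=state()[0];print(s["tcp_pos"],s["clock"],s["gripper_width"],s["force"])
E
```

```text
[636.08755763  -3.74076844  15.54323165] 13.0333 59.56666359057694 [-2.56492903  0.20062576  7.03979814]
```

Request:
jog_arm --rotation '[[0, 0, 0], [0, 0, 0], [0, 0, 0], [0, 0, 0], [0, 0, 0]]' --slide '[[0, 0, 0], [0, 0, 0], [0, 0, 0], [0, 0, 0], [0, 0, 0]]' --fingers '[-0.6, -1, -1, -1, -1]'

```text
clock: 13.45
tcp_pos: [634.4, -3.7, 13.6]
eef_rot: [0.939, 0.002, -0.343, -0.005]
force: [0.2, 0.6, 0.5]
gripper_width: 85.6
```

```bash
python3 - <<'E'
from h import *
s=state()[0];print(s["tcp_pos"],s["clock"],s["gripper_width"],s["force"])
im=ctrl.capture("scene"); cv2.imwrite("pics/s12.png",im[:,:,::-1])
crop("pics/s12.png","pics/s12c.png",250,180,420,310,4)
E
```

```text
[634.38758976  -3.70837178  13.58184334] 13.45 85.57699972926078 [0.23770151 0.6143966  0.53117946]
```

View pics/s12c.png

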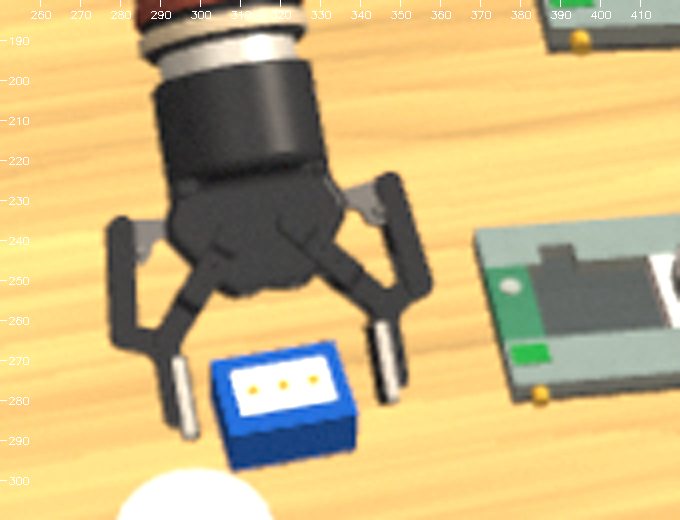

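Request:
jog_arm --rotation '[[0, 0, 0], [0, 0, 0], [0, 0, 0], [0, -0.5, 0], [0, -1.2, 0]]' --slide '[[-0.3, 0, -0.35], [-0.6, 0, -0.7], [-0.9, 0, -1.05], [-1.3, 0, -1.4], [-1.7, 0, -1.7]]' --fingers '[-1, -1, -1, -1, -1]'

```text
clock: 13.92
tcp_pos: [635.6, 4.1, 82.8]
eef_rot: [0.936, 0.017, -0.352, -0.011]
force: [0.3, 0.2, -0.2]
gripper_width: 85.5
```

```bash
python3 - <<'E'
from h import *
s=state()[0];print(s["tcp_pos"],s["clock"],s["q"])
plan([610,-5,190],tool(-60,0))
E
```

```text
[635.5541684    4.12984071  82.84539741] 13.9167 [-0.2294233   0.05011674  2.29289728  1.72929635  0.21379886 -0.3073278 ]
slide [-2.252  0.126 -1.597] rot [-4.606 -8.042 -1.748] rows>= 7.9
```

Request:
jog_arm --rotation '[[-0.7, -1, -0.3], [-1.4, -2, -0.6], [-2.1, -3, -0.9], [-2.8, -4, -1.1], [-3.2, -5, -1.3]]' --slide '[[-0.5, 0, -0.3], [-1, 0, -0.6], [-1.5, 0, -1], [-2, 0, -1.4], [-2.2, 0.1, -1.6]]' --fingers '[-1, -1, -1, -1, -1]'

```text
clock: 14.33
tcp_pos: [630.1, 19.9, 146.7]
eef_rot: [0.914, 0.09, -0.396, 0.021]
force: [0.7, 1.1, -0.6]
gripper_width: 85.2
```

```bash
python3 - <<'E'
from h import *
s=state()[0];print(s["tcp_pos"],s["clock"],s["q"])
plan([610,-5,190],tool(-40,0))
E
```

```text
[630.09944988  19.9160413  146.6727905 ] 14.3333 [-0.2666559  -0.09613259  2.21752232  0.81287556  0.45535785  0.49461868]
slide [-1.217  0.485 -0.312] rot [-6.39  -7.029 -2.2  ] rows>= 8.2
```

Request:
jog_arm --rotation '[[-0.75, -0.85, -0.26], [-1.5, -1.7, -0.5], [-2.25, -2.5, -0.8], [-3, -3.4, -1.1], [-3.8, -4.2, -1.3]]' --slide '[[-0.3, 0.1, -0.1], [-0.6, 0.2, -0.2], [-0.9, 0.4, -0.3], [-1.2, 0.5, -0.3], [-1.2, 0.5, -0.3]]' --fingers '[-1, -1, -1, -1, -1]'

```text
clock: 14.75
tcp_pos: [612.8, -8.6, 194.4]
eef_rot: [0.777, 0.218, -0.558, 0.194]
force: [-0.2, -0.4, 0.2]
gripper_width: 85.2
```

```bash
python3 - <<'E'
from h import *
s=state()[0];print(s["tcp_pos"],s["clock"],s["q"])
plan([610,-5,190],tool(-20,0))
E
```

```text
[612.76439306  -8.60644521 194.37418628] 14.75 [-0.24689174  0.01561647  1.85267761  0.22084327  1.03278105  0.63392013]
slide [ 0.096 -0.12   0.038] rot [-5.893 -2.667 -1.462] rows>= 5.6
```

```bash
python3 - <<'E'
from h import *
plan([612,-4,170],tool(-3,0))
E
```

```text
slide [ 0.588 -0.142  0.137] rot [-8.702 -2.469 -1.876] rows>= 7.7
```

Request:
jog_arm --rotation '[[-1.1, -0.31, -0.24], [-2.2, -0.62, -0.48], [-3.3, -0.93, -0.72], [-4.4, -1.24, -0.95], [-5.4, -1.5, -1.15]]' --slide '[[0.1, -0.03, 0.03], [0.2, -0.06, 0.06], [0.3, -0.1, 0.1], [0.4, -0.1, 0.1], [0.55, -0.14, 0.14]]' --fingers '[-1, -1, -1, -1, -1]'

```text
clock: 15.17
tcp_pos: [611.1, -2.0, 168.0]
eef_rot: [0.632, 0.397, -0.543, 0.386]
force: [0.2, 0.7, 0.0]
gripper_width: 85.5
```

```bash
python3 - <<'E'
from h import *
plan([612,-4,170],tool(-3,0))
E
```

```text
slide [-0.052  0.043  0.033] rot [-3.262 -0.986 -0.719] rows>= 2.9
```

Request:
jog_arm --rotation '[[-1.1, -0.31, -0.24], [-2.2, -0.62, -0.48], [-3.25, -1, -0.72], [-3.25, -1, -0.72], [-3.25, -1, -0.72]]' --slide '[[0, 0, 0], [0, 0, 0], [0, 0, 0], [0, 0, 0], [0, 0, 0]]' --fingers '[-1, -1, -1, -1, -1]'

```text
clock: 15.58
tcp_pos: [610.7, -1.1, 167.4]
eef_rot: [0.515, 0.485, -0.515, 0.484]
force: [-0.4, -0.8, 0.5]
gripper_width: 85.6
```

Request:
jog_arm --rotation '[[0, 0, 0], [0, 0, 0], [0, 0, 0]]' --slide '[[0, 0, 0], [0, 0, 0], [0, 0, 0]]' --fingers '[-1, -1, -1]'

```text
clock: 15.83
tcp_pos: [610.4, -2.0, 167.9]
eef_rot: [0.515, 0.484, -0.515, 0.485]
force: [0.9, -1.2, 1.0]
gripper_width: 85.0
```

```bash
python3 - <<'E'
from h import *
import pickle
p=ctrl.camera_params("wrist")
im=ctrl.capture("wrist"); cv2.imwrite("pics/w13.png",im[:,:,::-1]); pickle.dump(p,open("w13.pkl","wb"))
s=state()[0];print(s["tcp_pos"],s["clock"],s["q"])
plan([612,-4,170],tool(-3,0))
E
```

```text
[610.47531254  -2.05783609 167.98673992] 15.8833 [-1.32788280e-01  2.36200558e-01  1.62961604e+00  5.83050612e-04
  1.27501747e+00 -7.21890788e-02]
slide [-0.05   0.041  0.046] rot [-0.08  -0.005 -0.008] rows>= 0.1
```

View pics/w13.png

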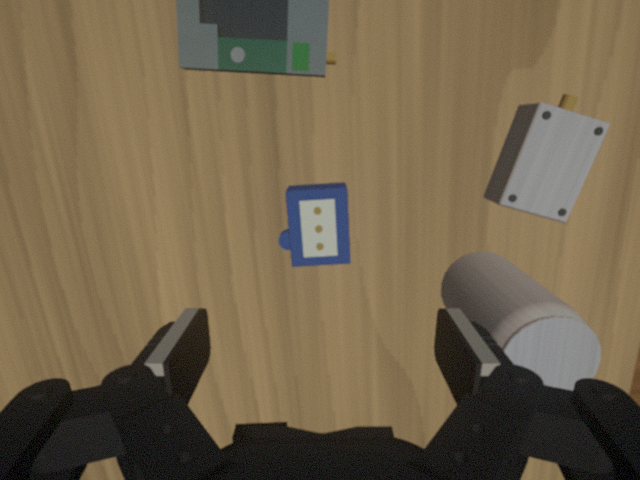

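```bash
cat > modpose.py <<'E'
from h import *
def modpose(img,p,z,box):
    im=cv2.imread(img); h=cv2.cvtColor(im,cv2.COLOR_BGR2HSV); x0,y0,x1,y1=box
    # white panel
    m=((h[...,1]<60)&(h[...,2]>110)).astype(np.uint8); k=np.zeros_like(m); k[y0:y1,x0:x1]=m[y0:y1,x0:x1]
    k=cv2.morphologyEx(k,cv2.MORPH_CLOSE,np.ones((9,9),np.uint8))
    c=max(cv2.findContours(k,cv2.RETR_EXTERNAL,cv2.CHAIN_APPROX_NONE)[0],key=cv2.contourArea)
    P=np.array([onz("wrist",q,z,p)[:2] for q in c[:,0].astype(float)]).astype(np.float32)
    r=cv2.minAreaRect(P); M=cv2.moments(P.reshape(-1,1,2)); cen=(M['m10']/M['m00'],M['m01']/M['m00'])
    return r,cen,cv2.minAreaRect(c)
E
python3 - <<'E'
from modpose import *
import pickle
p=pickle.load(open("w13.pkl","rb"))
print(modpose("pics/w13.png",p,28,(270,170,370,280)))
crop("pics/w13.png","pics/w13c.png",265,170,365,280,5)
E
```

```text
(((607.7440185546875, -6.865345001220703), (30.42589569091797, 52.532203674316406), 0.3354147970676422), (608.0694667227372, -4.8922252399746196), ((318.4338684082031, 231.941650390625), (66.68238830566406, 39.04880905151367), 86.42366790771484))
```

View pics/w13c.png

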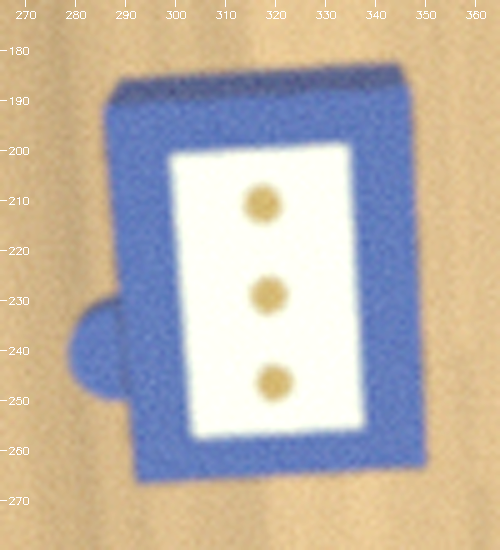

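```bash
python3 - <<'E'
from h import *
import pickle
p=pickle.load(open("w13.pkl","rb"))
for C in ([(286.3,190.8),(347,187),(350.2,263),(292.3,266.5)],[(299,201),(335,198.5),(338,255.7),(303,257.6)]):
    P=np.array([onz("wrist",q,28,p)[:2] for q in C]); print(P.round(1),P.mean(0).round(2))
    a=lambda v:np.degrees(np.arctan2(v[1],v[0])).round(2)
    print(a(P[1]-P[0]),a(P[2]-P[3]),a(P[3]-P[0]),a(P[2]-P[1]))
E
```

```text
[[586.4  26.6]
 [631.1  26.7]
 [631.1 -32.7]
 [585.9 -32.9]] [608.6   -3.06]
0.12 0.21 -90.5 -89.99
[[595.1  18.5]
 [621.8  18.7]
 [621.9 -26.1]
 [594.8 -26. ]] [608.4   -3.74]
0.55 -0.18 -90.47 -89.94
```

```bash
python3 - <<'E'
from h import *
plan([608.5,-3.4,60],tool(0,0));plan([608.5,-3.4,8.5],tool(0,0))
E
```

```text
slide [ 2.7   -0.049  0.038] rot [-0.58  -0.005 -0.008] rows>= 2.6
slide [ 3.987 -0.05   0.038] rot [-0.58  -0.005 -0.008] rows>= 3.8
```

Request:
jog_arm --rotation '[[-0.58, 0, 0], [-0.58, 0, 0], [-0.58, 0, 0], [-0.58, 0, 0], [-0.58, 0, 0]]' --slide '[[0.7, -0.05, 0.04], [1.4, -0.05, 0.04], [2.1, -0.05, 0.04], [2.6, -0.05, 0.04], [2.9, -0.05, 0.04]]' --fingers '[-1, -1, -1, -1, -1]'

```text
clock: 16.3
tcp_pos: [606.6, -3.2, 49.0]
eef_rot: [0.499, 0.501, -0.5, 0.499]
force: [0.2, 0.2, -0.2]
gripper_width: 85.5
```

Request:
jog_arm --rotation '[[0, 0, 0], [0, 0, 0], [0, 0, 0], [0, 0, 0], [0, 0, 0]]' --slide '[[0, 0, 0], [0, 0, 0], [0, 0, 0], [0, 0, 0], [0, 0, 0]]' --fingers '[-0.4, -0.4, -0.4, -0.4, -0.4]'

```text
clock: 16.72
tcp_pos: [610.0, -3.3, 53.8]
eef_rot: [0.5, 0.499, -0.499, 0.501]
force: [0.2, -0.7, 0.2]
gripper_width: 59.9
```

```bash
python3 - <<'E'
from h import *
import pickle
p=ctrl.camera_params("wrist")
im=ctrl.capture("wrist"); cv2.imwrite("pics/w14.png",im[:,:,::-1]); pickle.dump(p,open("w14.pkl","wb"))
s=state()[0];print(s["tcp_pos"],s["clock"],s["gripper_width"])
plan([608.5,-3.4,8.5],tool(0,0))
E
```

```text
[609.75269037  -3.25750683  53.44367358] 16.7667 59.25110563003223
slide [ 1.123 -0.035  0.003] rot [ 0.016  0.002 -0.029] rows>= 1.1
```

View pics/w14.png

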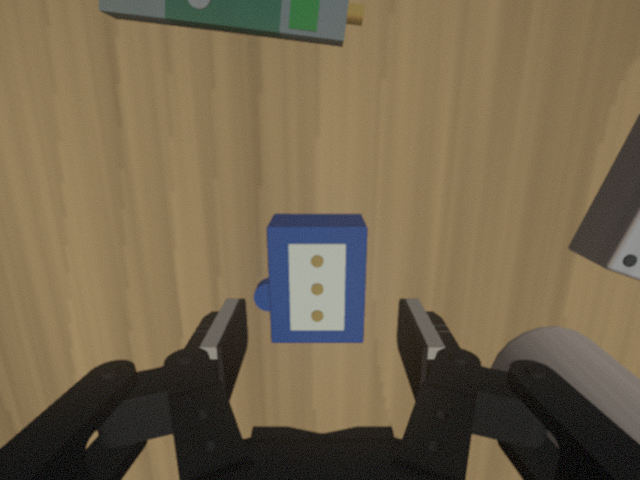

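```bash
python3 - <<'E'
from h import *
import pickle
p=pickle.load(open("w14.pkl","rb")); s,pos,r=state()
for uv,yy in [((246.5,299),-29.7),((217,358),-29.7),((400,299),29.7),((427,358),29.7),((247,340),-29.7)]:
    o,d=ray("wrist",uv,p); o=r.inv().apply(o-pos); d=r.inv().apply(d); t=(yy-o[1])/d[1]; print(uv,(o+t*d).round(1))
C=[(270,227),(364,227),(363,342),(272,342)]
P=np.array([onz("wrist",q,28,p)[:2] for q in C]); print(P.round(1),P.mean(0).round(2))
crop("pics/w14.png","pics/w14c.png",180,200,460,400,2)
E
```

```text
(246.5, 299) [ -0.4 -29.7  -6.8]
(217, 358) [-45.6 -29.7  -9.6]
(400, 299) [-12.3  29.7 -12.5]
(427, 358) [-50.7  29.7 -13.1]
(247, 340) [ -4.4 -29.7   9.6]
[[587.2  26.7]
 [629.5  26.8]
 [631.  -32.2]
 [585.9 -32.2]] [608.41  -2.74]
```

View pics/w14c.png

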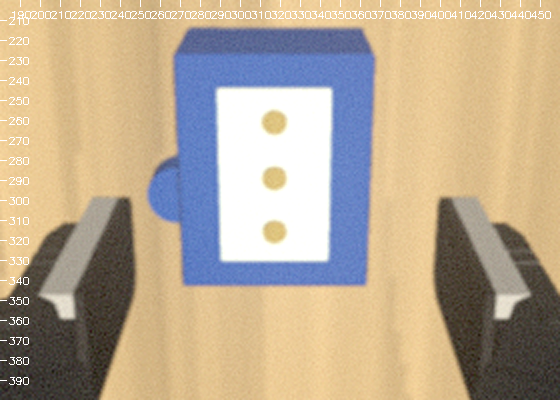

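Request:
jog_arm --rotation '[[0, 0, 0], [0, 0, 0], [0, 0, 0], [0, 0, 0], [0, 0, 0]]' --slide '[[0.3, -0.01, 0], [0.6, -0.01, 0], [0.9, -0.01, 0], [1.05, -0.01, 0], [1.09, -0.01, 0]]' --fingers '[-0.4, -0.4, -0.4, -0.4, -0.4]'

```text
clock: 17.18
tcp_pos: [606.1, -2.9, 5.3]
eef_rot: [0.499, 0.502, -0.5, 0.499]
force: [0.5, 0.4, -0.2]
gripper_width: 59.9
```

Request:
jog_arm --rotation '[[0, 0, 0], [0, 0, 0], [0, 0, 0], [0, 0, 0]]' --slide '[[0, 0, 0], [0, 0, 0], [0, 0, 0], [0, 0, 0]]' --fingers '[-0.4, -0.4, -0.4, -0.4]'

```text
clock: 17.52
tcp_pos: [608.9, -3.2, 9.0]
eef_rot: [0.5, 0.5, -0.499, 0.501]
force: [0.2, 0.2, 0.6]
gripper_width: 59.3
```

```bash
python3 - <<'E'
from h import *
s=state()[0];print(s["tcp_pos"],s["clock"],s["gripper_width"],s["force"])
plan([608.5,-3.1,8.8],tool(0,0))
E
```

```text
[608.90641438  -3.22251299   8.98158703] 17.5167 59.31785502037693 [0.23018748 0.18826912 0.58183603]
slide [ 0.005 -0.01  -0.003] rot [ 0.016  0.    -0.016] rows>= 0.0
```

Close gently, then firm and lift.

Request:
jog_arm --rotation '[[0, 0, 0], [0, 0, 0], [0, 0, 0], [0, 0, 0], [0, 0, 0]]' --slide '[[0, 0, 0], [0, 0, 0], [0, 0, 0], [0, 0, 0], [0, 0, 0]]' --fingers '[0, 0.3, 1, 1, 1]' --grip_force 50

```text
clock: 17.93
tcp_pos: [609.1, -3.2, 9.2]
eef_rot: [0.5, 0.5, -0.499, 0.501]
force: [0.1, 0.9, 5.3]
gripper_width: 45.1
```

Request:
jog_arm --rotation '[[0, 0, 0], [0, 0, 0], [0, 0, 0], [0, 0, 0]]' --slide '[[-0.3, 0, 0], [-0.8, 0, 0], [-1.4, 0, 0], [-1.8, 0, 0]]' --fingers '[1, 1, 1, 1]'

```text
clock: 18.27
tcp_pos: [608.3, -3.1, 82.2]
eef_rot: [0.5, 0.5, -0.499, 0.501]
force: [0.2, -0.4, 0.4]
gripper_width: 44.9
```

```bash
python3 - <<'E'
from h import *
import pickle
p=ctrl.camera_params("wrist")
im=ctrl.capture("wrist"); cv2.imwrite("pics/w15.png",im[:,:,::-1]); pickle.dump(p,open("w15.pkl","wb"))
s=state()[0];print(s["tcp_pos"],s["clock"],s["gripper_width"],s["force"])
plan([574.4,163.3,81],tool(-6.3,0))
E
```

```text
[610.67141109  -3.40450505  85.68136603] 18.3167 44.96049977050118 [ 3.02681224 -0.65570704  1.64033268]
slide [ 0.109 -0.9   -4.169] rot [ 1.067  0.003 -0.059] rows>= 4.1
```

View pics/w15.png

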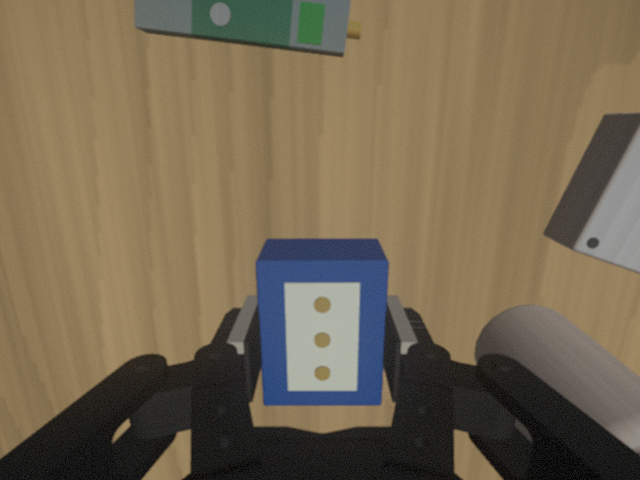

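```bash
python3 - <<'E'
from h import *
plan([567,88,88],tool(-6.3,0))
E
```

```text
slide [-0.066 -1.087 -2.287] rot [ 1.067  0.003 -0.059] rows>= 2.4
```

Request:
jog_arm --rotation '[[0.3, 0, 0], [0.6, 0, 0], [0.9, 0, 0], [1.07, 0, 0], [1.07, 0, 0]]' --slide '[[-0.05, -0.3, -0.6], [-0.1, -0.6, -1.2], [-0.1, -0.9, -1.8], [-0.1, -1.05, -2.2], [-0.1, -1.07, -2.28]]' --fingers '[1, 1, 1, 1, 1]'

```text
clock: 18.73
tcp_pos: [563.1, 90.5, 83.4]
eef_rot: [-0.526, -0.473, 0.527, -0.471]
force: [-0.7, 0.3, -0.7]
gripper_width: 44.6
```

Request:
jog_arm --rotation '[[0, 0, 0], [0, 0, 0], [0, 0, 0], [0, 0, 0], [0, 0, 0]]' --slide '[[0, 0, 0], [0, 0, 0], [0, 0, 0], [0, 0, 0], [0, 0, 0]]' --fingers '[1, 1, 1, 1, 1]'

```text
clock: 19.15
tcp_pos: [565.6, 87.1, 84.2]
eef_rot: [0.527, 0.471, -0.527, 0.471]
force: [0.4, -0.7, 0.3]
gripper_width: 44.7
```

```bash
python3 - <<'E'
from h import *
import pickle
p=ctrl.camera_params("wrist")
s=state()[0]
im=ctrl.capture("wrist"); cv2.imwrite("pics/w16.png",im[:,:,::-1]); pickle.dump((p,s),open("w16.pkl","wb"))
print(s["tcp_pos"],s["clock"],s["gripper_width"],s["force"],np.abs(s["qvel"]).max())
crop("pics/w16.png","pics/w16a.png",200,0,440,200,3)
crop("pics/w16.png","pics/w16b.png",230,220,410,420,3)
E
```

```text
[565.63446979  87.07209173  84.19048616] 19.15 44.66874145389047 [ 0.35093272 -0.71685756  0.30721719] 0.0037564639071592247
```

View pics/w16a.png

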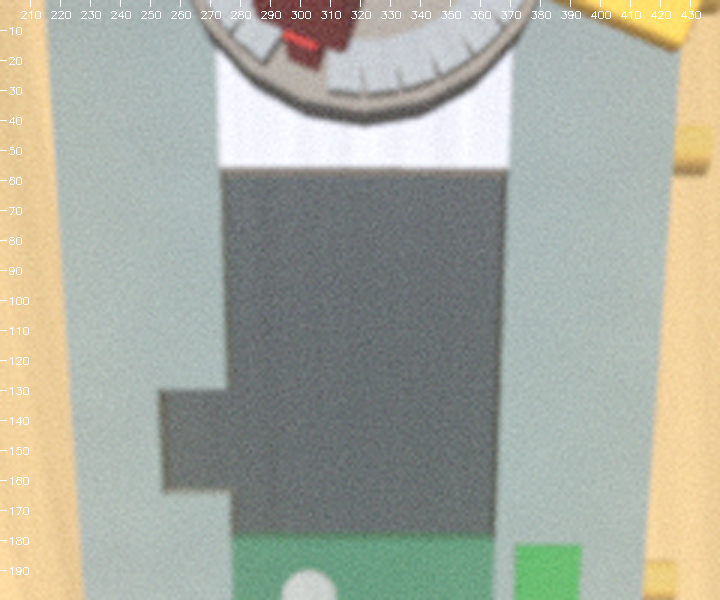

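View pics/w16b.png

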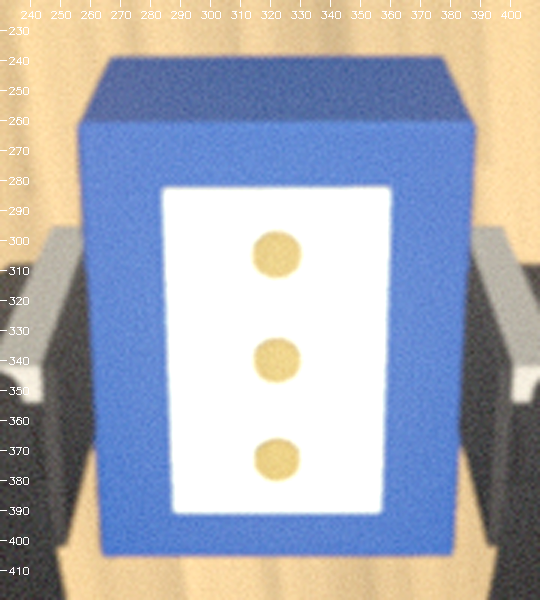

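```bash
python3 - <<'E'
from h import *
import pickle
p,s=pickle.load(open("w16.pkl","rb"))
pos=s["tcp_pos"]; r=R.from_quat(s["eef_rot"])
a=lambda v:np.degrees(np.arctan2(v[1],v[0])).round(2)
B=np.array([onz("wrist",q,14,p)[:2] for q in [(273.3,56.5),(369.8,56.3),(365.2,178.5),(277.3,178.5)]])
print("bay",B.round(1),B.mean(0).round(2),[a(B[1]-B[0]),a(B[2]-B[3]),a(B[3]-B[0]),a(B[2]-B[1])],np.linalg.norm(B[3]-B[0]),np.linalg.norm(B[1]-B[0]))
S=np.array([onz("wrist",q,14,p)[:2] for q in [(252.7,130),(253.8,163.5),(277,163.5),(275.5,130)]]);print("sock",S.round(1))
for zf in (102,103.2,104.5):
    M=np.array([onz("wrist",q,zf,p)[:2] for q in [(256.7,261),(387.7,261),(381,404.3),(264.3,404.3)]])
    print(zf,M.mean(0).round(2),[a(M[1]-M[0]),a(M[2]-M[3]),a(M[3]-M[0]),a(M[2]-M[1])],np.linalg.norm(M[3]-M[0]).round(1),np.linalg.norm(M[1]-M[0]).round(1),np.linalg.norm(M[2]-M[3]).round(1))
    off=r.inv().apply(np.append(M.mean(0),zf)-pos); print("tool off",off.round(2))
print("yaw jaw",a(r.as_matrix()[:,1]), r.as_matrix()[:,0].round(4))
E
```

```text
bay [[553.6 196.2]
 [601.9 190.9]
 [594.8 129.9]
 [546.8 135.2]] [574.28 163.03] [np.float64(-6.25), np.float64(-6.36), np.float64(-96.34), np.float64(-96.71)] 61.36643091871765 48.614540794811816
sock [[537.5 162. ]
 [535.3 144.7]
 [547.8 143.2]
 [549.6 160.7]]
102 [566.29  87.08] [np.float64(-6.36), np.float64(-6.36), np.float64(-96.41), np.float64(-95.95)] 59.3 44.9 45.4
tool off [-17.81   0.66  -0.08]
103.2 [566.37  87.8 ] [np.float64(-6.36), np.float64(-6.36), np.float64(-96.41), np.float64(-95.95)] 58.7 44.5 44.9
tool off [-19.01   0.66  -0.8 ]
104.5 [566.46  88.58] [np.float64(-6.36), np.float64(-6.36), np.float64(-96.41), np.float64(-95.95)] 58.1 44.0 44.5
tool off [-20.31   0.66  -1.59]
yaw jaw -6.38 [ 4.e-04 -0.e+00 -1.e+00]
```

```bash
python3 - <<'E'
from h import *
plan([573.6,162.8,36],tool(-6.4,0))
E
```

```text
slide [ 1.205 -0.011 -1.901] rot [ 0.003 -0.001 -0.004] rows>= 2.2
```

Request:
jog_arm --rotation '[[0, 0, 0], [0, 0, 0], [0, 0, 0], [0, 0, 0], [0, 0, 0]]' --slide '[[0, -0.01, -0.6], [0.1, -0.01, -1.2], [0.4, -0.01, -1.7], [0.9, -0.01, -1.9], [1.2, -0.01, -1.9]]' --fingers '[1, 1, 1, 1, 1]'

```text
clock: 19.62
tcp_pos: [573.0, 164.9, 35.0]
eef_rot: [0.527, 0.472, -0.526, 0.472]
force: [-0.8, 0.3, -1.4]
gripper_width: 45.2
```

Request:
jog_arm --rotation '[[0, 0, 0], [0, 0, 0], [0, 0, 0], [0, 0, 0], [0, 0, 0]]' --slide '[[0, 0, 0], [0, 0, 0], [0, 0, 0], [0, 0, 0], [0, 0, 0]]' --fingers '[1, 1, 1, 1, 1]'

```text
clock: 20.03
tcp_pos: [574.3, 163.0, 37.5]
eef_rot: [0.528, 0.471, -0.526, 0.472]
force: [0.5, 0.1, -1.1]
gripper_width: 44.9
```

```bash
python3 - <<'E'
from h import *
import pickle
p=ctrl.camera_params("wrist")
s=state()[0]
im=ctrl.capture("wrist"); cv2.imwrite("pics/w17.png",im[:,:,::-1]); pickle.dump((p,s),open("w17.pkl","wb"))
print(s["tcp_pos"],s["clock"],s["gripper_width"],s["force"],np.abs(s["qvel"]).max())
plan([573.6,162.8,24],tool(-6.4,0))
E
```

```text
[574.28494864 162.97883156  37.52422442] 20.0333 44.897657974683206 [ 0.46924928  0.14795939 -1.10618094] 0.002809427909425729
slide [ 0.336 -0.014  0.009] rot [ 0.005 -0.006 -0.021] rows>= 0.3
```

View pics/w17.png

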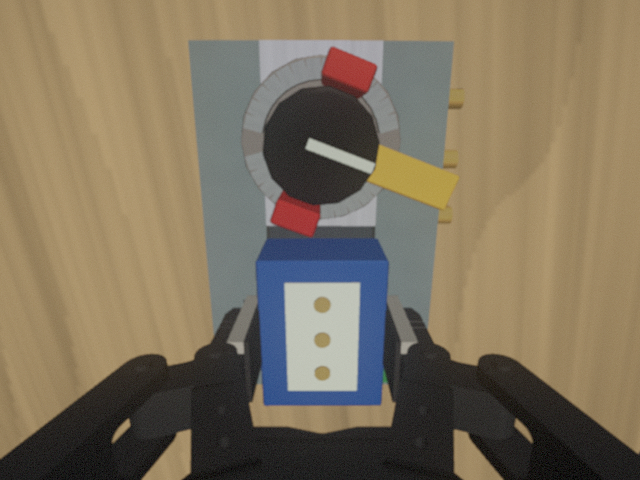

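Request:
jog_arm --rotation '[[0, 0, -0.02], [0, 0, -0.02], [0, 0, -0.02], [0, 0, -0.02], [0, 0, -0.02]]' --slide '[[0.08, -0.014, 0.005], [0.16, -0.014, 0.005], [0.24, -0.014, 0.005], [0.32, -0.014, 0.005], [0.36, -0.014, 0.005]]' --fingers '[1, 1, 1, 1, 1]'

```text
clock: 20.5
tcp_pos: [572.6, 163.3, 21.2]
eef_rot: [-0.526, -0.472, 0.527, -0.471]
force: [0.4, 0.2, -0.5]
gripper_width: 44.8
```

```bash
python3 - <<'E'
from h import *
s=state()[0]
print(s["tcp_pos"],s["clock"],s["force"],s["wrist_torque"])
E
```

```text
[572.56604148 163.34962294  21.22511685] 20.5 [ 0.3713234   0.18512421 -0.50811612] [ 0.01134583 -0.05661537 -0.01953464]
```

Request:
jog_arm --rotation '[[0, 0, 0], [0, 0, 0], [0, 0, 0], [0, 0, 0], [0, 0, 0]]' --slide '[[0.02, 0, 0], [0.05, 0, 0], [0.08, 0, 0], [0.1, 0, 0], [0.12, 0, 0]]' --fingers '[1, 1, 1, 1, 1]'

```text
clock: 20.92
tcp_pos: [572.7, 163.4, 17.0]
eef_rot: [-0.526, -0.472, 0.527, -0.471]
force: [0.0, 0.1, -0.5]
gripper_width: 44.8
```

```bash
python3 - <<'E'
from h import *
s=state()[0]
print(s["tcp_pos"],s["clock"],s["force"],s["wrist_torque"])
E
```

```text
[572.66542245 163.43499474  16.98502632] 20.9167 [ 0.04329784  0.14550305 -0.49029811] [ 0.00046133  0.02846554 -0.00513443]
```

Request:
jog_arm --rotation '[[0, 0, 0], [0, 0, 0], [0, 0, 0], [0, 0, 0], [0, 0, 0]]' --slide '[[0.03, 0, 0], [0.06, 0, 0], [0.09, 0, 0], [0.11, 0, 0], [0.11, 0, 0]]' --fingers '[1, 1, 1, 1, 1]'

```text
clock: 21.33
tcp_pos: [572.8, 163.5, 13.2]
eef_rot: [-0.526, -0.472, 0.527, -0.471]
force: [-2.1, -0.7, 4.0]
gripper_width: 45.0
```

```bash
python3 - <<'E'
from h import *
s=state()[0]
print(s["tcp_pos"],s["clock"],s["force"],s["wrist_torque"])
E
```

```text
[572.8473781  163.46677367  13.23335957] 21.3333 [-2.05104261 -0.68072446  3.96644656] [-0.06580531  0.32339328  0.02946325]
```

Request:
jog_arm --rotation '[[0, 0, 0], [0, 0, 0], [0, 0, 0]]' --slide '[[0.04, 0, 0], [0.06, 0, 0], [0.06, 0, 0]]' --fingers '[1, 1, 1]'

```text
clock: 21.58
tcp_pos: [573.1, 163.5, 13.1]
eef_rot: [-0.526, -0.472, 0.527, -0.471]
force: [-9.6, -2.5, 20.8]
gripper_width: 44.9
```

```bash
python3 - <<'E'
from h import *
s=state()[0]
print(s["tcp_pos"],s["clock"],s["force"],s["wrist_torque"])
E
```

```text
[573.1136626  163.52929869  13.14550828] 21.5833 [-9.6324554  -2.45797663 20.84923289] [-0.35138965  1.51649373 -0.03415173]
```

Request:
jog_arm --rotation '[[0, 0, 0], [0, 0, 0], [0, 0, 0], [0, 0, 0], [0, 0, 0]]' --slide '[[-0.05, 0, 0], [-0.05, 0, 0], [-0.05, 0, 0], [-0.05, 0, 0], [-0.4, 0, 0]]' --fingers '[1, 0, -0.4, -1, -1]'

```text
clock: 22.0
tcp_pos: [570.0, 162.9, 23.4]
eef_rot: [-0.525, -0.473, 0.529, -0.47]
force: [0.1, 0.5, 0.1]
gripper_width: 79.0
```

Request:
jog_arm --rotation '[[0, 0, 0], [0, 0, 0], [0, 0, 0], [0, 0, 0], [0, 0, 0]]' --slide '[[-0.8, 0, 0], [-1.6, 0, 0], [-2.4, 0, 0.4], [-3, 0, 1], [-3, 0, 1.5]]' --fingers '[-1, -1, -1, -1, -1]'

```text
clock: 22.42
tcp_pos: [570.2, 103.4, 153.9]
eef_rot: [0.529, 0.47, -0.524, 0.474]
force: [0.2, -0.2, 0.8]
gripper_width: 85.7
```

Request:
jog_arm --rotation '[[0, 0, 0], [0, 0, 0]]' --slide '[[0, 0, 0], [0, 0, 0]]' --fingers '[-1, -1]'

```text
clock: 22.58
tcp_pos: [566.5, 103.1, 147.3]
eef_rot: [0.527, 0.471, -0.527, 0.471]
force: [-0.4, 0.7, -0.2]
gripper_width: 85.3
```

```bash
python3 - <<'E'
from h import *
import pickle
p=ctrl.camera_params("wrist")
s=state()[0]
im=ctrl.capture("wrist"); cv2.imwrite("pics/w18.png",im[:,:,::-1]); pickle.dump((p,s),open("w18.pkl","wb"))
print(s["tcp_pos"],s["clock"],s["gripper_width"],s["force"])
im=ctrl.capture("scene"); cv2.imwrite("pics/s18.png",im[:,:,::-1]); crop("pics/s18.png","pics/s18c.png",350,200,480,290,5)
E
```

```text
[566.50909258 103.06194291 147.2965822 ] 22.5833 85.32348899808709 [-0.42318677  0.67879594 -0.17963219]
```

View pics/w18.png

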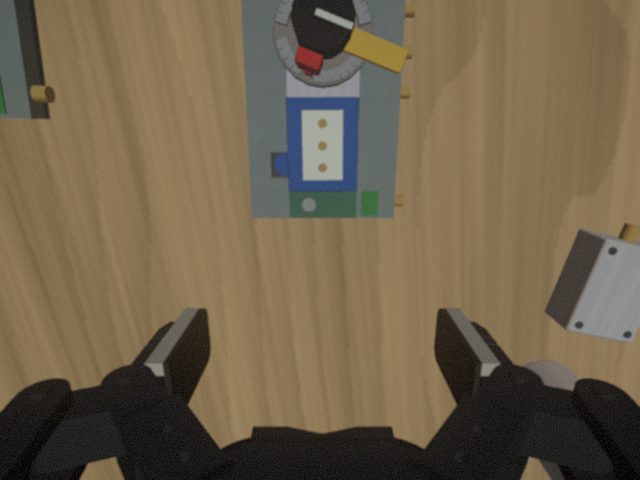

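View pics/s18c.png

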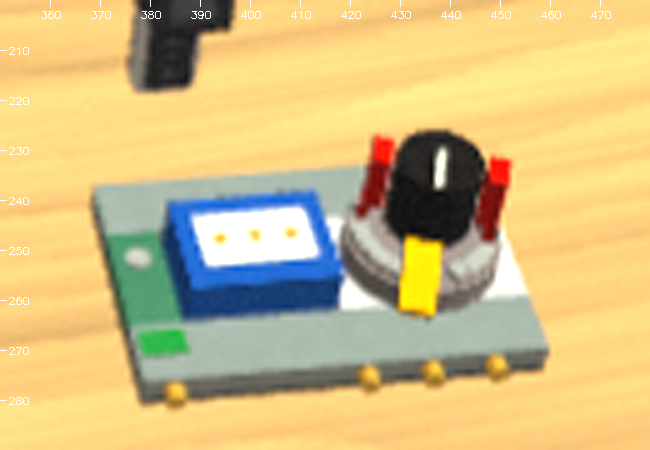

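```bash
python3 - <<'E'
from h import *
plan([581,231,150],tool(62.5,0))
E
```

```text
slide [-0.102  0.026 -3.194] rot [-11.473  -0.019   0.021] rows>= 9.6
```

Request:
jog_arm --rotation '[[-1.1, 0, 0], [-2.2, 0, 0], [-3.3, 0, 0], [-4.4, 0, 0], [-5.5, 0, 0]]' --slide '[[-0.1, 0, -0.4], [-0.1, 0, -0.8], [-0.1, 0, -1.2], [-0.1, 0, -1.6], [-0.1, 0, -2]]' --fingers '[-1, -1, -1, -1, -1]' --grip_force 32

```text
clock: 23.1
tcp_pos: [574.4, 185.0, 149.2]
eef_rot: [0.369, 0.604, -0.37, 0.602]
force: [-0.4, 0.5, -0.3]
gripper_width: 85.4
```

```bash
python3 - <<'E'
from h import *
plan([581,231,150],tool(62.5,0))
E
```

```text
slide [-0.021  0.671 -0.948] rot [-5.906 -0.028  0.024] rows>= 4.9
```

Request:
jog_arm --rotation '[[-1.15, 0, 0], [-2.3, 0, 0], [-3.5, 0, 0], [-4.7, 0, 0], [-5.85, 0, 0]]' --slide '[[0, 0.2, -0.3], [0, 0.4, -0.6], [0, 0.65, -0.9], [0, 0.65, -0.93], [0, 0.65, -0.93]]' --fingers '[-1, -1, -1, -1, -1]'

```text
clock: 23.52
tcp_pos: [580.6, 230.4, 148.9]
eef_rot: [0.169, 0.688, -0.17, 0.685]
force: [0.3, -0.1, 0.1]
gripper_width: 85.2
```

Request:
jog_arm --rotation '[[0, 0, 0], [0, 0, 0], [0, 0, 0]]' --slide '[[0.6, 0, 0], [1.2, 0, 0], [1.2, 0, 0]]' --fingers '[-1, -1, -1]'

```text
clock: 23.77
tcp_pos: [577.1, 228.3, 96.0]
eef_rot: [0.17, 0.69, -0.174, 0.682]
force: [-2.3, -0.4, -1.7]
gripper_width: 85.5
```

Request:
jog_arm --rotation '[[0, 0, 0], [0, 0, 0], [0, 0, 0], [0, 0, 0]]' --slide '[[0, 0, 0], [0, 0, 0], [0, 0, 0], [0, 0, 0]]' --fingers '[-1, -1, -1, -1]'

```text
clock: 24.1
tcp_pos: [582.7, 228.6, 104.0]
eef_rot: [0.173, 0.686, -0.172, 0.686]
force: [-1.4, 0.5, -0.5]
gripper_width: 85.5
```

```bash
python3 - <<'E'
from h import *
import pickle
p=ctrl.camera_params("wrist")
s=state()[0]
im=ctrl.capture("wrist"); cv2.imwrite("pics/w19.png",im[:,:,::-1]); pickle.dump((p,s),open("w19.pkl","wb"))
print(s["tcp_pos"],s["clock"]); plan([581,231,38.5],tool(62.5,0))
E
```

```text
[582.6759806  228.58035789 104.04518208] 24.1
slide [ 1.635  0.034 -0.065] rot [-0.121  0.002 -0.012] rows>= 1.6
```

View pics/w19.png

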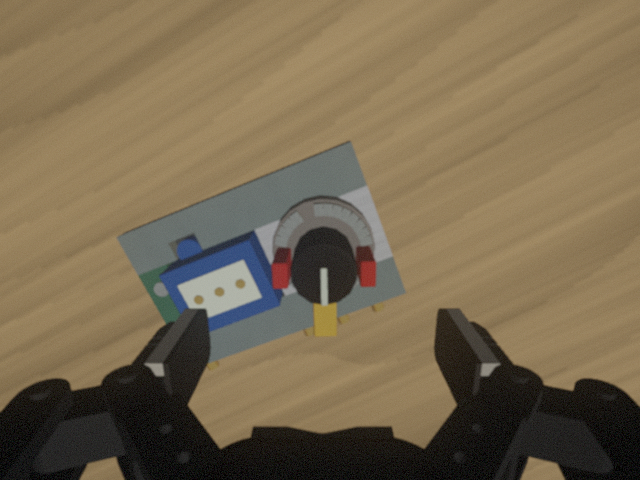

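Request:
jog_arm --rotation '[[-0.12, 0, 0], [-0.12, 0, 0], [-0.12, 0, 0], [-0.12, 0, 0], [-0.12, 0, 0]]' --slide '[[0.4, 0.03, -0.06], [0.8, 0.03, -0.06], [1.2, 0.03, -0.06], [1.5, 0.03, -0.06], [1.55, 0.03, -0.06]]' --fingers '[-1, -1, -1, -1, -1]'

```text
clock: 24.57
tcp_pos: [578.5, 229.9, 38.2]
eef_rot: [0.168, 0.688, -0.169, 0.685]
force: [-1.0, -0.9, -1.1]
gripper_width: 85.3
```

Request:
jog_arm --rotation '[[0, 0, 0], [0, 0, 0], [0, 0, 0], [0, 0, 0], [0, 0, 0]]' --slide '[[0, 0, 0], [0, 0, 0], [0, 0, 0], [0, 0, 0], [0, 0, 0]]' --fingers '[-1, -1, -1, -1, -1]'

```text
clock: 24.98
tcp_pos: [580.7, 230.6, 41.3]
eef_rot: [0.168, 0.687, -0.168, 0.687]
force: [0.1, -0.3, -0.7]
gripper_width: 85.2
```

```bash
python3 - <<'E'
from h import *
s=state()[0]
print(s["tcp_pos"],s["clock"],s["force"]); plan([581,231,38.5],tool(62.5,0))
im=ctrl.capture("wrist"); cv2.imwrite("pics/w20.png",im[:,:,::-1])
E
```

```text
[580.65596415 230.59137897  41.34367075] 24.9833 [ 0.12208589 -0.25168236 -0.65259159]
slide [0.071 0.013 0.003] rot [-0.001 -0.004 -0.007] rows>= 0.1
```

View pics/w20.png

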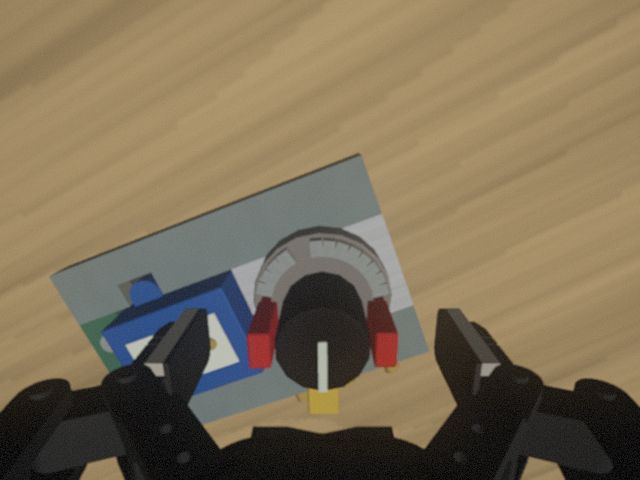

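Centred on the tabs (258–385 px, middle ≈322). Close, squeeze.

Request:
jog_arm --rotation '[[0, 0, 0], [0, 0, 0], [0, 0, 0], [0, 0, 0], [0, 0, 0]]' --slide '[[0.06, 0.01, 0], [0.06, 0.01, 0], [0.06, 0.01, 0], [0.06, 0.01, 0], [0.06, 0.01, 0]]' --fingers '[-0.3, 0, 1, 1, 1]' --grip_force 32

```text
clock: 25.45
tcp_pos: [580.4, 230.8, 39.0]
eef_rot: [0.168, 0.687, -0.168, 0.686]
force: [-2.9, -0.8, 7.8]
gripper_width: 38.3
```

Request:
jog_arm --rotation '[[0, 0, 0], [0.5, 0, 0], [1.3, 0, 0], [2.1, 0, 0], [3, 0, 0]]' --slide '[[0, 0, 0], [0, 0, 0], [0, 0, 0], [0, 0, 0], [0, 0, 0]]' --fingers '[1, 1, 1, 1, 1]'

```text
clock: 25.87
tcp_pos: [580.6, 231.1, 39.0]
eef_rot: [0.275, 0.652, -0.275, 0.651]
force: [-1.7, 0.8, 5.6]
gripper_width: 38.8
```

```bash
python3 - <<'E'
from h import *
s=state()[0]
print(s["tcp_pos"],s["clock"],s["force"],s["wrist_torque"],s["gripper_width"]); plan(s["tcp_pos"],tool(-6.3,0))
E
```

```text
[580.57107405 231.11542717  39.02036022] 25.8667 [-1.72887127  0.7782234   5.59643133] [0.15116732 0.32492838 0.03265663] 38.80030970576309
slide [0. 0. 0.] rot [ 8.429e+00 -1.000e-02  3.000e-03] rows>= 7.1
```

Request:
jog_arm --rotation '[[1, 0, 0], [2, 0, 0], [3, 0, 0], [4, 0, 0], [5, 0, 0]]' --slide '[[0, 0, 0], [0, 0, 0], [0, 0, 0], [0, 0, 0], [0, 0, 0]]' --fingers '[1, 1, 1, 1, 1]'

```text
clock: 26.28
tcp_pos: [581.1, 231.4, 39.1]
eef_rot: [0.435, 0.558, -0.434, 0.558]
force: [0.2, 1.6, 3.1]
gripper_width: 38.7
```

```bash
python3 - <<'E'
from h import *
s=state()[0]
print(s["tcp_pos"],s["clock"],s["force"],s["wrist_torque"],s["gripper_width"]); plan(s["tcp_pos"],tool(-6.3,0))
E
```

```text
[581.06393003 231.38923994  39.05668638] 26.2833 [0.15567174 1.5580041  3.14687432] [ 0.24728241 -0.04416792  0.01423102] 38.66021980415242
slide [0. 0. 0.] rot [ 3.418 -0.013 -0.006] rows>= 2.9
```

Request:
jog_arm --rotation '[[1, 0, 0], [2, 0, 0], [3, 0, 0], [3.4, 0, 0], [3.4, 0, 0]]' --slide '[[0, 0, 0], [0, 0, 0], [0, 0, 0], [0, 0, 0], [0, 0, 0]]' --fingers '[1, 1, 1, 1, 1]'

```text
clock: 26.7
tcp_pos: [581.4, 231.4, 39.1]
eef_rot: [0.526, 0.473, -0.525, 0.473]
force: [2.2, 1.0, 3.6]
gripper_width: 38.8
```

```bash
python3 - <<'E'
from h import *
s=state()[0]
print(s["tcp_pos"],s["clock"],s["force"],s["wrist_torque"],s["gripper_width"]); plan(s["tcp_pos"],tool(-6.3,0))
im=ctrl.capture("wrist"); cv2.imwrite("pics/w21.png",im[:,:,::-1])
E
```

```text
[581.4337386  231.37913673  39.06075466] 26.7 [2.22111191 1.00532058 3.61008245] [ 0.27362131 -0.24829956 -0.06104741] 38.7553950420194
slide [0. 0. 0.] rot [ 0.052 -0.016 -0.011] rows>= 0.0
```

View pics/w21.png

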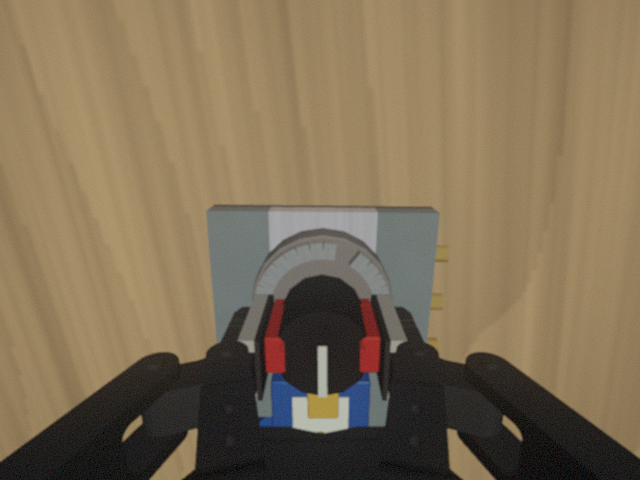

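Arm is over the module. Release and rise, then check.

Request:
jog_arm --rotation '[[0.05, 0, 0], [0.05, 0, 0], [0.05, 0, 0], [0.05, 0, 0], [0.05, 0, 0]]' --slide '[[0, 0, 0], [0, 0, 0], [0, 0, 0], [0, 0, 0], [-0.4, 0, 0]]' --fingers '[1, -1, -1, -1, -1]'

```text
clock: 27.17
tcp_pos: [576.4, 229.4, 49.7]
eef_rot: [-0.523, -0.474, 0.529, -0.471]
force: [-1.0, 1.1, 0.3]
gripper_width: 84.2
```

Request:
jog_arm --rotation '[[0, 0, 0], [0, 0, 0], [0, 0, 0], [0, 0, 0], [0, 0, 0]]' --slide '[[-0.8, 0, 0], [-1.6, 0, 0], [-2.4, 0, 0], [-3, 0, 0], [-3, 0, 0]]' --fingers '[-1, -1, -1, -1, -1]'

```text
clock: 27.58
tcp_pos: [583.3, 231.2, 180.4]
eef_rot: [0.529, 0.471, -0.524, 0.473]
force: [0.4, 1.2, 0.6]
gripper_width: 85.0
```

Request:
jog_arm --rotation '[[0, 0, 0], [0, 0, 0], [0, 0, 0], [0, 0, 0]]' --slide '[[0, 0, 0], [0, 0, 0], [0, 0, 0], [0, 0, 0]]' --fingers '[-1, -1, -1, -1]'

```text
clock: 27.92
tcp_pos: [579.0, 230.3, 171.6]
eef_rot: [-0.525, -0.473, 0.528, -0.471]
force: [1.1, 0.2, 0.1]
gripper_width: 85.3
```

```bash
python3 - <<'E'
from h import *
import pickle
p=ctrl.camera_params("wrist")
s=state()[0]
im=ctrl.capture("wrist"); cv2.imwrite("pics/w22.png",im[:,:,::-1]); pickle.dump((p,s),open("w22.pkl","wb"))
print(s["tcp_pos"],s["clock"],s["gripper_width"],s["force"])
crop("pics/w22.png","pics/w22c.png",240,150,400,370,3)
im=ctrl.capture("scene"); cv2.imwrite("pics/s22.png",im[:,:,::-1])
E
```

```text
[579.04467037 230.28073688 171.6291283 ] 27.9167 85.34136787396447 [1.12849773 0.19812607 0.0909657 ]
```

View pics/w22c.png

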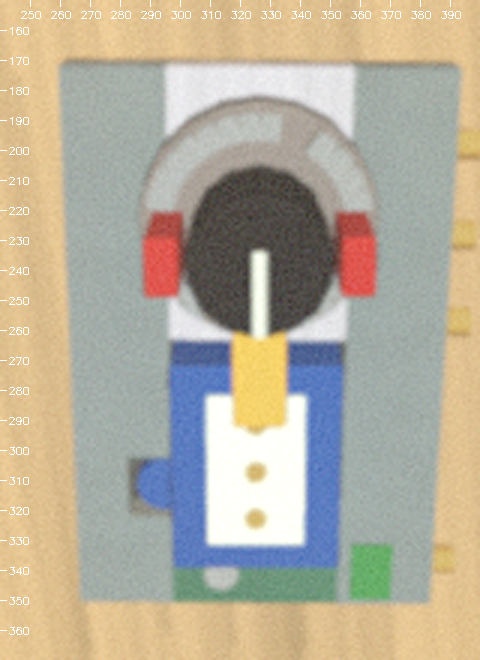

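View pics/s22.png

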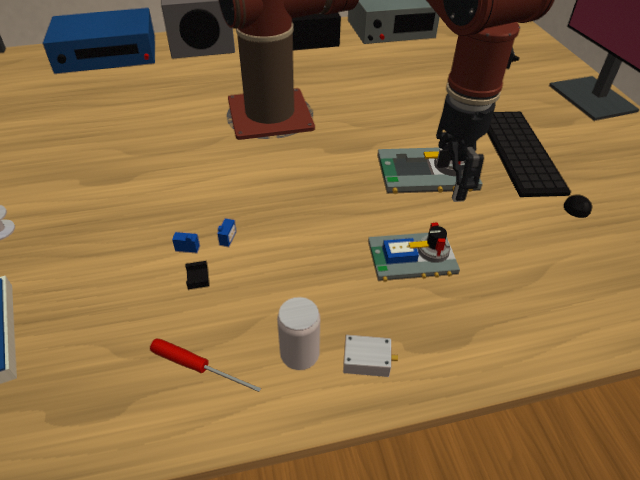

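```bash
python3 - <<'E'
from h import *
import pickle
p,s=pickle.load(open("w22.pkl","rb"))
f=lambda u,z: onz("wrist",u,z,p)[:2]
a,b=f((287.7,239),68),f((365.3,239),68); print(a,b,np.linalg.norm(a-b),np.degrees(np.arctan2(*(b-a)[::-1])))
p1=pickle.load(open("w1.pkl","rb")); a,b=[onz("wrist",u,68,p1)[:2] for u in [(278.3,243),(359,244)]]; print("start",np.linalg.norm(a-b),np.degrees(np.arctan2(*(b-a)[::-1])))
E
```

```text
[556.34701758 233.5612621 ] [607.65143813 228.10091858] 51.594175245523104 -6.075135874293854
start 51.675452708489544 -5.917409881439423
```

Tabs span 51.6 mm, the same as at the start (fully out), and the dial angle is within 0.2° of where it began, so it is locked. Handing in.

```bash
python3 -c "
from bench import ctrl
print(ctrl.close_job())"
```

```text
the job is handed in; nothing more can be done
None
```

I finished the whole job in the order asked and handed it in at about 28 s of the 67 s allowed.

- **Opening the dial:** I pinched the tabs, turned the dial about 69°, and it clicked in open with its tabs out.
- **Laying the module down:** I took it from the holder, tilted it 50° and let it fall flat, white face up, on the bare bench.
- **Seating the module:** I picked it up again by its long sides and pressed it into the bay with about 21 N. The tool stopped within 0.2 mm of the height expected for a flush module.
- **Closing the dial:** I pinched the tabs, turned it back over the module without resistance, and released it.

**Last checks:**
- The wrist view shows the lobe in the socket and the yellow arm over the module.
- The tabs measure 51.6 mm across, against 51.7 mm at the start.
- The dial angle is within 0.2° of where it started, so I take it as locked.
- By eye in the last scene picture, the can, metal box, screwdriver and look-alikes have not moved. I did not measure their positions.
- The gripper was open and more than 100 mm clear of everything.

**Disagreements:**
- The top and scene cameras differed by about 5 mm on the dial and module positions, so I used the wrist camera for the close work.
- During the tilt, one wrist joint (joint 5) came close to its lower limit (0.207 read, limit 0.2), but no reading I took was past it.

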